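Lock the levelling nut of a balance base with its jam nut

TASK

The slab is off and the lower nut on the stud without red witness paint has just been set to level: lock it there. Slide the large orange-handled spanner fully onto that lower steel nut with its handle lying beside the fixed round post, which then keeps the spanner and the nut from turning, and with the spanner on, turn the loose brass jam nut down clockwise until it is firmly tight against the lower nut: clearly tight, but not overtightened, and without the lower nut being carried round. Do not ram the spanner on, leave it lying on the nut, and leave the other things on the bench alone.

Things in the scene. Friction and masses are not known exactly. Their poses are not given: they have to be found in the camera images.
- level_base: Blue steel levelling base of a balance slab, plate 210 x 280 mm, fixed. Origin: centre of its underside, z up; its top face is at z = 18 mm. On it: the loose-nut stud at (-65, -100), the fixed post at (-36, 100), and a locked nut pair with red witness paint at (70, 0) mm. All studs and posts end under 71 mm above the bench.
- fixed_post (a point): Fixed plain round steel post, 24 mm diameter, 44 mm tall, with a 3 mm high foot flange of 34 mm that nothing touches; the point is the foot of its axis, on the base's top face. With the spanner seated, the post stands beside the sleeve 200 mm back from the jaw centre, on its +y side, 2 to 8 mm clear of it; the handle leans on it as soon as the lower nut is driven clockwise.
- stop_nut_centre (a point): Centre of the lower steel nut: hexagon 36 mm across flats, 16 mm high, its underside 3 mm above the base plate, on a vertical 24 mm stud. z up. Its x axis points to a corner, y is square to two flats. Seated, the spanner's axes agree with these: its mouth looks along +x, so it slides on along +x, handle towards -x.
- stop_nut (a joint): Turn of the lower nut in rad, growing clockwise seen from above, within 0.015 of 0 at the start. It resists with only 0.22 Nm, so a tightening jam nut carries it round unless the spanner holds it. The play in spanner, post and jaws lets it turn up to about 0.2; beyond 0.3 either way the setting is lost.
- jam_nut_centre (a point): Centre of the loose brass jam nut: hexagon 36 mm across flats, 16 mm high, directly above the lower nut (0.4 mm gap). y is square to two flats (so are the directions 60 deg on); z up. The stud ends 17 mm above its top. It turns with 0.1 Nm for an unknown 0.35 to 0.9 rad clockwise before it meets the lower nut; it does not move up or down visibly.
- jam_nut (a joint): Tightening of the jam nut in rad past the point where it meets the lower nut; 0 until then, growing clockwise. Tightening starts at 0.4 Nm and needs 4 Nm more per rad: 0.03 (0.52 Nm) is just tight, about 0.06 (0.65 Nm) is right, above 0.1 (0.8 Nm) is overtightened. It stays where it is left.
- spanner: Large slim open-ended spanner, 257 mm long, 0.26 to 0.4 kg, orange sleeve, lying flat. Origin: jaw centre, on the underside; x out of the mouth, z up, handle towards -x. Mouth 37.5 mm wide between parallel jaws; jaw tips at x = 17, bottom of the mouth at x = -22 mm; head 66 mm wide, 9 mm thick. Seated, its underside lies on the base plate and its origin under the lower nut's centre.
- spanner_jaw (a point): Centre of the spanner's jaws, on its underside (the same point and axes as spanner).
- spanner_grip (a point): Point to grip the spanner, near its centre of mass: in the orange sleeve, 100 mm behind the jaw centre and 6 mm above the underside. The sleeve is 24 mm wide (along y), 12 mm thick, and runs from 70 to 240 mm behind the jaw centre.
- small_spanner: Smaller spanner of the same form with a grey sleeve, 180 mm long, mouth 26 mm: too small, not to be used, a bystander beside the large one. Origin: jaw centre, underside; handle towards -x.
- bubble_level: Round brass bubble level, 60 mm diameter, 14 mm high, a bystander. Origin: centre of its underside.
- beaker: Glass beaker, 72 mm diameter, 90 mm tall, a bystander. Origin: centre of its underside.
- spare_nut: Spare brass nut, 36 mm across flats, 16 mm high, lying on the bench, a bystander. Origin: centre of its underside.

How it is judged:
By the outcome, as a careful person would: the job done as asked, in the order asked, and still so for the second after the job is handed in, with the robot touching nothing.
It also fails if it takes over 67 s, if anything falls off the work surface, if the arm or the gripper's body presses on something with over 40 N, if the wrist force passes 120 N, or if a joint passes its speed limit or range.

ROBOT

A 6-joint arm with a two-finger parallel gripper is mounted at the origin on the work surface. World frame = base frame: x ahead of the robot, y to its left, z up, the work surface at z = 0. Lengths are in m, angles in rad, forces in N, time in s.
With the tool pointing down it reaches from about 0.375 to 0.975 m from the base axis. Payload 3.8 kg.
Tool frame: the origin (TCP) lies at the very end of the fingers, on their centre line; the grasp point (between the pads) lies 19 mm behind it; z points along the fingers, x is the direction in which the jaws open and shut, and the axes are right-handed (so a half turn about z gives the same grasp; the last joint's range is limited). The gripper opens to 88 mm and grips with 3 to 60 N. Pads are 18 mm wide; open, the fingers measure 123 mm over their backs; the gripper's body (75 mm by 187 mm) begins 45 mm behind the grasp point.
Start: joints at [-1.239, 0.264, 1.604, -0, 1.274, -0.037], TCP at [0.243, -0.63, 0.239] pointing down, gripper open.
Joint ranges: [-2.63, 2.63], [-0.94, 2.18], [0.31, 2.57], [-1.31, 4.45], [0, 2.66], [-2.55, 2.55]. Speed limits (rad/s): [2.57, 2.57, 3.14, 3.14, 3.14, 3.14].

INTERFACE

Orientations are given as a unit quaternion [x, y, z, w].
In Python, from rig import arm gives the robot as it stands.
- The arm moves only by the tool send_rows, never from a script. Its argument "steps" is a list of rows, each a list of 6 numbers: the shift along the tool's x, y, z in units of 25 mm (1.0 is 25 mm), then the turn, a rotation vector about the tool's x, y, z in rad. In form: [[dx, dy, dz, ax, ay, az], ...]. A call has 1 to 20 rows; each row is the pose to reach, as a shift and turn from the pose commanded when the call began, along the tool's axes at that moment; what a row does not reach only later rows make up. A row lasts 1/10 s, in which the tool goes at most 50 mm and 8.59 degrees, less where a joint would pass 70% of its speed; a pose out of reach is approached as far as the arm can. A call with a gripper value outside its range is refused whole. "grip" is the finger opening in mm, from 0 to 88.1, set as the call begins (left out, the last holds). The fingers move at their own pace and stop on an object; "force" is the grip in N (left out, the last holds). Time passes only in rows, so rows that repeat a pose let the fingers close. It gives the time, the measured TCP pose, the force and the opening at its end, in the units of the state.
- arm.get_obs(): the state, without advancing time (a new reading comes with each control period).
- arm.grab_frame(name): name is "side" or "top"; returns a dict with "image" (384x512x3 uint8, red, green, blue), "intrinsics" (3x3 intrinsics, pixels), "world_from_camera" (4x4, takes a point from camera to world coordinates). Camera axes: x right, y up, looking along -z (the intrinsics and any distortion apply to the point x, -y, -z); pixel columns grow to the right and rows downward; lengths in m; the calibration is good to about 2 mm. A picture is of the moment at which its call begins. There is no depth.
- arm.close_job(): hands the job in, once; it reports no verdict.
The state is a dict: "clock": time; "q": joint angles; "qvel": joint speeds; "joint_torque": joint torques, N m; "tcp_pos": TCP position; "tcp_rot": TCP orientation; "contact_force": force on the tool from outside, world axes, zero at the start; "wrist_torque": the same for the moment, N m; "opening": finger opening in m.
Only numpy, scipy, OpenCV 4.12 (cv2) and the standard library are available. Lean on these libraries where they do the work, as an engineer would, in place of code of your own. Each camera call takes 0.05 s, during which the arm holds its last target.

## Working session

There is one attempt and no reset: what is moved stays moved. The work goes in short steps, Python scripts to look and compute and a tool call to move; the robot and the scene stay as the last step left them, time stands still between calls to the robot, and variables do not carry over. Pictures are saved under pics/ and viewed, and the job is handed in when it is done.

Besides the shell and the picture viewer there is one more tool, called after "Call:" in YAML: its name, and indented under it one key for each argument. send_rows: Moves the arm, as the interface text tells. Its arguments: {"type":"object","properties":{"steps":{"type":"array","items":{"type":"array","items":{"type":"number"}}},"grip":{"type":"number"},"force":{"type":"number"}},"required":["steps"]}

```bash
ls; mkdir -p pics; python3 - <<'E'
from rig import arm
import cv2,numpy as np
for n in("top","side"):
    f=arm.grab_frame(n); cv2.imwrite(f"pics/{n}0.png",f["image"][:,:,::-1]); np.savez(f"pics/{n}0.npz",**f)
    print(n,f["intrinsics"],f["world_from_camera"],f.keys())
print(arm.get_obs())
E
```

```text
pics
top [[360.01573547   0.         249.07437536]
 [  0.         360.01573547 191.82311625]
 [  0.           0.           1.        ]] [[ 0.02333649  0.98079196 -0.19365575  0.45477688]
 [-0.99959604  0.0260347   0.01139942  0.04875019]
 [ 0.01622223  0.19331149  0.98100332  0.77495121]
 [ 0.          0.          0.          1.        ]] dict_keys(['image', 'intrinsics', 'world_from_camera'])
side [[364.03309901   0.         251.86151133]
 [  0.         364.03309901 192.4076526 ]
 [  0.           0.           1.        ]] [[ 0.73095845  0.482602   -0.4824884   0.18007991]
 [-0.68241608  0.51985884 -0.51386289 -0.40072143]
 [ 0.0028346   0.70487027  0.70933058  0.70280733]
 [ 0.          0.          0.          1.        ]] dict_keys(['image', 'intrinsics', 'world_from_camera'])
{'clock': 0.1, 'q': array([-1.23888065e+00,  2.64671377e-01,  1.60518740e+00,  2.09704924e-05,
        1.27369773e+00, -3.68971549e-02]), 'qvel': array([ 0.00040079, -0.00226104, -0.00308856,  0.00032946, -0.00014762,
       -0.00080709]), 'joint_torque': array([ 3.13436221e-04, -5.03621471e+01, -3.58070755e+01,  7.31300935e-02,
        2.33748072e-02, -5.95257961e-05]), 'tcp_pos': array([ 0.24314828, -0.62902379,  0.23754386]), 'tcp_rot': array([ 8.24773088e-01, -5.65462987e-01, -7.82867013e-04, -5.92790212e-04]), 'contact_force': array([-0.24474928, -0.81966195, -0.83260807]), 'wrist_torque': array([ 0.00413023, -0.01914871, -0.00236386]), 'opening': 0.08823564804749293}
```

View pics/top0.png

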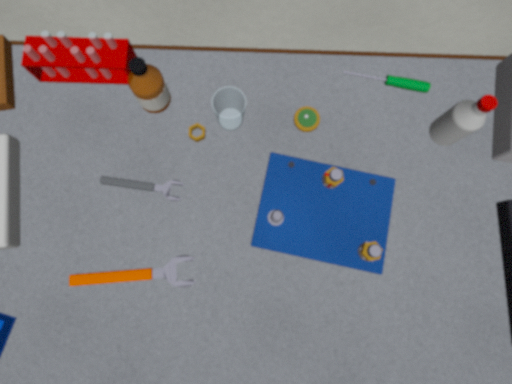

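View pics/side0.png

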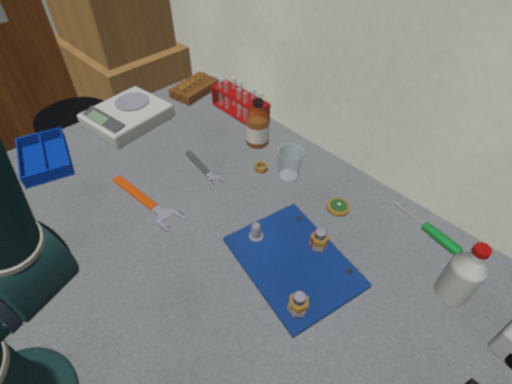

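```bash
cat > h.py <<'E'
import numpy as np,cv2
def load(n): return dict(np.load(f"pics/{n}.npz"))
def px2plane(f,uv,z):
    uv=np.atleast_2d(np.array(uv,float)); K=f["intrinsics"];T=f["world_from_camera"]
    d=np.c_[(uv[:,0]-K[0,2])/K[0,0],-(uv[:,1]-K[1,2])/K[1,1],-np.ones(len(uv))]@T[:3,:3].T
    o=T[:3,3]; return o+d*((z-o[2])/d[:,2])[:,None]
def proj(f,p):
    p=np.atleast_2d(np.array(p,float)); K=f["intrinsics"];T=f["world_from_camera"]
    c=(p-T[:3,3])@T[:3,:3]; return np.c_[K[0,0]*c[:,0]/-c[:,2]+K[0,2],K[1,1]*-c[:,1]/-c[:,2]+K[1,2]]
E
python3 - <<'E'
from h import *
for n in("top0","side0"):
    f=load(n); im=f["image"]; hsv=cv2.cvtColor(im,cv2.COLOR_RGB2HSV)
    blue=cv2.inRange(hsv,(100,150,60),(125,255,255)); org=cv2.inRange(hsv,(6,180,150),(16,255,255))
    for nm,m,z,mn in(("blue",blue,.018,3000),("orange",org,.012,200)):
        cs=[c for c in cv2.findContours(m,0,2)[0] if cv2.contourArea(c)>mn]
        for c in cs:
            r=cv2.minAreaRect(c); b=cv2.boxPoints(r)
            P=px2plane(f,b,z)
            ap=cv2.approxPolyDP(cv2.convexHull(c),6,True)[:,0]
            print(n,nm,r,len(ap));
            Q=px2plane(f,ap,z); print(np.c_[ap,Q].round(3)); print([round(float(np.linalg.norm(Q[i]-Q[i-1])),4) for i in range(len(Q))])
    if n=="top0": a=im[140:300,240:410]; b=im[160:300,60:210]
    else: a=im[195:335,215:380]; b=im[140:240,100:240]
    for nm,c in(("a",a),("b",b)): cv2.imwrite(f"pics/{n}{nm}.png",cv2.resize(c[:,:,::-1],None,fx=4.5,fy=3.7 if 0 else 4.5,interpolation=2)[:600*2])
E
```

```text
top0 blue ((325.7593078613281, 212.76451110839844), (132.6390380859375, 94.9306411743164), 12.225123405456543) 4
[[ 2.71e+02  1.54e+02  6.90e-01 -6.00e-03  1.80e-02]
 [ 3.93e+02  1.79e+02  6.41e-01 -2.72e-01  1.80e-02]
 [ 3.80e+02  2.72e+02  4.43e-01 -2.34e-01  1.80e-02]
 [ 2.52e+02  2.44e+02  4.94e-01  3.10e-02  1.80e-02]]
[0.1999, 0.2704, 0.2018, 0.2704]
top0 orange ((110.01380157470703, 276.66552734375), (9.965457916259766, 80.96934509277344), 85.2363510131836) 4
[[1.50e+02 2.69e+02 4.38e-01 2.41e-01 1.20e-02]
 [1.50e+02 2.78e+02 4.20e-01 2.39e-01 1.20e-02]
 [7.00e+01 2.84e+02 4.04e-01 4.01e-01 1.20e-02]
 [7.10e+01 2.75e+02 4.22e-01 4.01e-01 1.20e-02]]
[0.1611, 0.0181, 0.1624, 0.0179]
side0 blue ((296.7158508300781, 262.0584411621094), (122.86378479003906, 92.30521392822266), 54.544525146484375) 4
[[ 2.93e+02  2.05e+02  6.92e-01 -1.00e-02  1.80e-02]
 [ 3.69e+02  2.84e+02  6.41e-01 -2.74e-01  1.80e-02]
 [ 2.94e+02  3.35e+02  4.43e-01 -2.40e-01  1.80e-02]
 [ 2.25e+02  2.40e+02  4.92e-01  2.30e-02  1.80e-02]]
[0.2026, 0.2695, 0.2011, 0.2677]
side0 orange ((134.1999969482422, 191.90000915527344), (46.20000457763672, 6.800000190734863), 36.869895935058594) 2
[[1.15e+02 1.79e+02 4.08e-01 3.96e-01 1.20e-02]
 [1.54e+02 2.04e+02 4.35e-01 2.41e-01 1.20e-02]]
[0.1574, 0.1574]
```

View crops.

View pics/top0a.png

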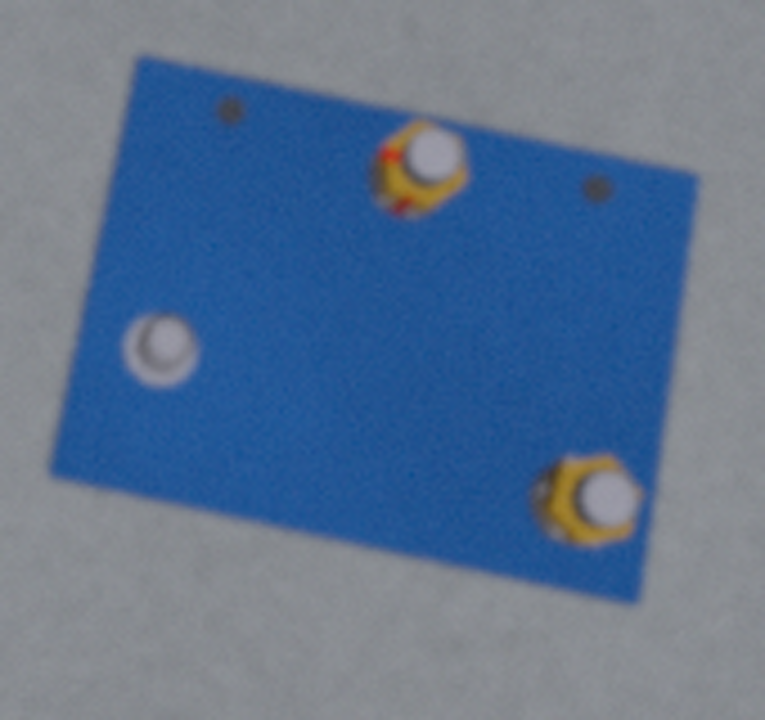

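View pics/top0b.png

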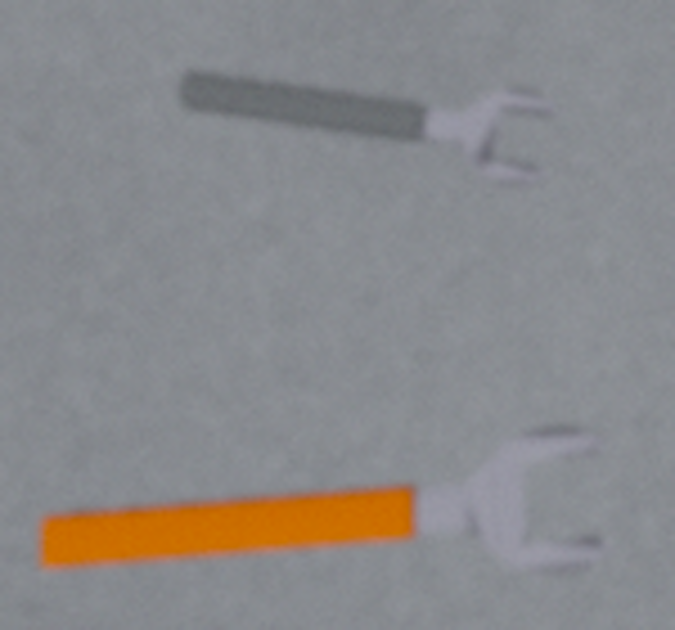

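View pics/side0a.png

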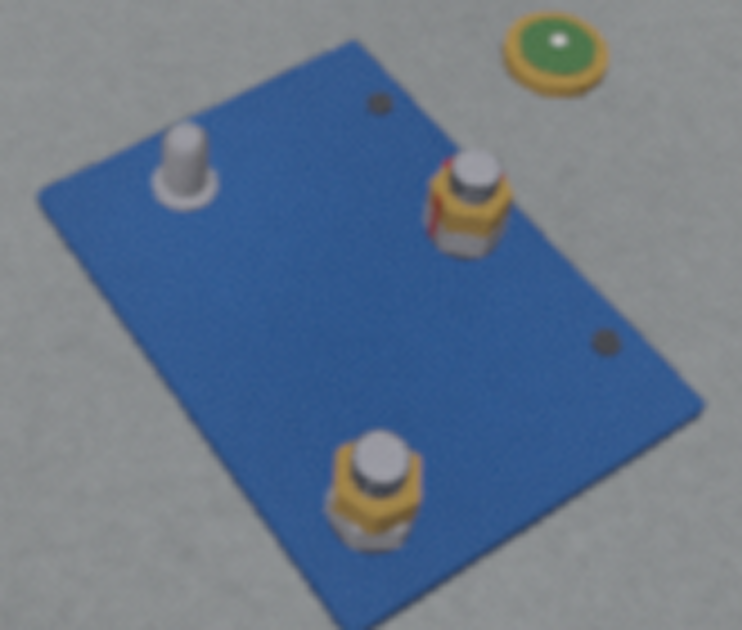

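View pics/side0b.png

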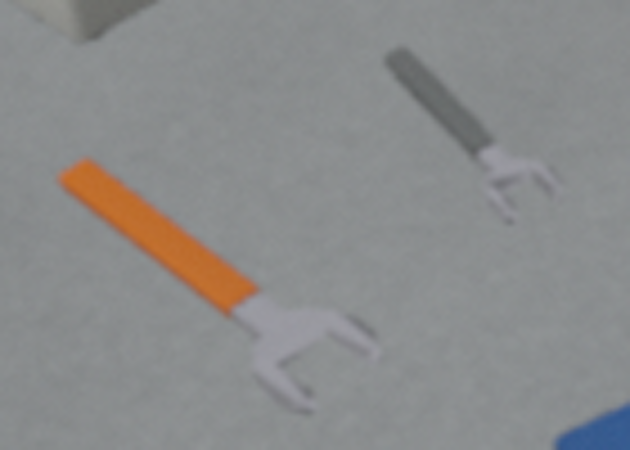

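```bash
cat >> h.py <<'E'
def subline_quad(gray_score,thr,up=6):
    """upsampled threshold contour -> largest contour in original pixel coords"""
    g=cv2.resize(gray_score.astype(np.float32),None,fx=up,fy=up,interpolation=cv2.INTER_CUBIC)
    m=(g>thr).astype(np.uint8)
    c=max(cv2.findContours(m,0,cv2.CHAIN_APPROX_NONE)[0],key=cv2.contourArea)
    return (c[:,0].astype(float)+.5)/up-.5
def quad_corners(pts):
    """fit 4 lines to contour of convex quad"""
    h=cv2.convexHull(pts.astype(np.float32)); per=cv2.arcLength(h,True)
    e=0.01
    while True:
        ap=cv2.approxPolyDP(h,e*per,True)[:,0]
        if len(ap)<=4: break
        e+=.004
    L=[]
    for i in range(len(ap)):
        a,b=ap[i],ap[(i+1)%len(ap)]; d=(b-a)/np.linalg.norm(b-a); n=np.array([-d[1],d[0]])
        s=(pts-a)@d; t=(pts-a)@n; l=np.linalg.norm(b-a)
        k=(s>.08*l)&(s<.92*l)&(abs(t)<2.5)
        vx,vy,x,y=cv2.fitLine(pts[k].astype(np.float32),cv2.DIST_HUBER,0,.01,.01).ravel()
        L.append(np.array([vy,-vx,-(vy*x-vx*y)]))
    C=[]
    for i in range(len(L)):
        p=np.cross(L[i-1],L[i]); C.append(p[:2]/p[2])
    return np.array(C)
def rigid(A,B):
    """B = R A + t, 2D; returns t, yaw, resid"""
    a=A.mean(0);b=B.mean(0);H=(A-a).T@(B-b); th=np.arctan2(H[0,1]-H[1,0],H[0,0]+H[1,1])
    R=np.array([[np.cos(th),-np.sin(th)],[np.sin(th),np.cos(th)]]); t=b-R@a
    return t,th,B-(A@R.T+t)
E
cat > m1.py <<'E'
from h import *
import itertools
def best(A,Q,near=None):
    r=[]
    for k in range(4):
        for s in(1,-1):
            t,th,e=rigid(A,np.roll(Q[::s],k,0)); r.append((np.abs(e).max(),th,t,e))
    r.sort(key=lambda x:x[0]); return r
if __name__=="__main__":
  for n in("top0","side0"):
    f=load(n); im=f["image"].astype(float)
    sc=im[:,:,2]-im[:,:,0]; sc[:, :200]=0   # blue score
    c=subline_quad(sc,sc[150:330,230:390].max()*.45)
    C=quad_corners(c); Q=px2plane(f,C,.018)[:,:2]
    A=np.array([[-.105,-.14],[.105,-.14],[.105,.14],[-.105,.14]])
    for r in best(A,Q)[:2]: print(n,"base",r[1],r[2],r[3].round(4).tolist())
    sc=im[:,:,0]-im[:,:,2]; sc2=np.zeros_like(sc); sl=(slice(255,300),slice(55,165)) if n=="top0" else (slice(165,220),slice(105,165)); sc2[sl]=sc[sl]
    c=subline_quad(sc2,np.percentile(sc2[sl],98)*.5); C=quad_corners(c)
    Q=px2plane(f,C,.012)[:,:2]
    A=np.array([[-.24,-.012],[-.07,-.012],[-.07,.012],[-.24,.012]])
    for r in best(A,Q)[:2]: print(n,"sp",r[1],r[2],r[3].round(4).tolist())
E
python3 m1.py
```

```text
top0 base -0.19075153541900405 [ 0.56649805 -0.12087175] [[0.0021, 0.0017], [-0.0012, 0.0021], [-0.0021, -0.0017], [0.0012, -0.0021]]
top0 base 2.950841118170789 [ 0.56649805 -0.12087175] [[-0.0021, -0.0017], [0.0012, -0.0021], [0.0021, 0.0017], [-0.0012, 0.0021]]
top0 sp 1.6742952015691273 [0.40425679 0.47490107] [[-0.0015, 0.0013], [-0.0012, -0.0019], [0.0015, -0.0017], [0.0012, 0.0022]]
top0 sp -1.467297452020666 [0.43628419 0.16655995] [[0.0015, -0.0017], [0.0012, 0.0022], [-0.0015, 0.0013], [-0.0012, -0.0019]]
side0 base 2.9512966417123274 [ 0.56742465 -0.12321522] [[-0.0003, -0.0003], [0.0001, -0.0004], [0.0001, 0.0005], [0.0001, 0.0002]]
side0 base -0.19029601187746578 [ 0.56742465 -0.12321522] [[0.0001, 0.0005], [0.0001, 0.0002], [-0.0003, -0.0003], [0.0001, -0.0004]]
side0 sp 1.6738786864120492 [0.40483481 0.47375763] [[-0.0001, 0.0014], [0.0003, -0.0019], [-0.0001, -0.0004], [-0.0001, 0.0009]]
side0 sp -1.467713967177744 [0.43673378 0.16540319] [[-0.0001, -0.0004], [-0.0001, 0.0009], [-0.0001, 0.0014], [0.0003, -0.0019]]
```

```bash
cat >> h.py <<'E'
def tri(fs,uvs):
    """midpoint triangulation"""
    A=np.zeros((3,3));b=np.zeros(3);rays=[]
    for f,uv in zip(fs,uvs):
        o=f["world_from_camera"][:3,3]; d=px2plane(f,uv,0.)[0]-o; d/=np.linalg.norm(d)
        M=np.eye(3)-np.outer(d,d);A+=M;b+=M@o;rays.append((o,M))
    p=np.linalg.solve(A,b); return p,[float(np.linalg.norm(M@(p-o))) for o,M in rays]
def goto(x,y,z,a):
    from rig import arm; from scipy.spatial.transform import Rotation as R
    o=arm.get_obs(); r=R.from_quat(o["tcp_rot"]); p=o["tcp_pos"]
    T=R.from_matrix(np.array([[np.cos(a),np.sin(a),0],[np.sin(a),-np.cos(a),0],[0,0,-1]]))
    d=r.inv().apply(np.array([x,y,z])-p)/.025; w=(r.inv()*T).as_rotvec()
    m=r.as_matrix(); print("row",d.round(3),w.round(4),"| at",p.round(4),"ang",round(float(np.arctan2(m[1,0],m[0,0])),4),"t",round(float(o["clock"]),2),"open",round(float(o["opening"]*1000),2),"F",o["contact_force"].round(2),"M",o["wrist_torque"].round(3))
E
python3 - <<'E'
from h import *
base=np.array([.5670,-.1220]);th=-.1905
R=np.array([[np.cos(th),-np.sin(th)],[np.sin(th),np.cos(th)]])
def W(x,y): return base+R@np.array([x,y])
pts={"stud":(*W(-.065,-.1),.0704),"post":(*W(-.036,.1),.062),"red":(*W(.07,0),.0704)}
fs=[load("top0"),load("side0")]; uv={k:[] for k in pts}
for f in fs:
    im=f["image"]; hsv=cv2.cvtColor(im,cv2.COLOR_RGB2HSV)
    m=((hsv[:,:,1]<60)&(hsv[:,:,2]>150)).astype(np.uint8)
    for k,p in pts.items():
        q=proj(f,[p])[0]; x,y=q.astype(int); w=9
        s=im[y-w:y+w+1,x-w:x+w+1].astype(float); g=cv2.resize(((s.min(2))).astype(np.float32),None,fx=6,fy=6,interpolation=2)
        mm=(g>145).astype(np.uint8)
        n,l,st,ce=cv2.connectedComponentsWithStats(mm)
        i=1+np.argmin([np.hypot(*(ce[j]-57)) -.02*st[j,4] for j in range(1,n)])
        c=(ce[i]+.5)/6-.5+[x-w,y-w]; uv[k].append(c); print(k,"pred",q.round(2),"meas",c.round(2),st[i])
for k in pts: print(k,np.round(pts[k],4),tri(fs,uv[k]), [px2plane(f,u,pts[k][2])[0].round(4) for f,u in zip(fs,uv[k])])
s=fs[0]["image"][230:272,348:396]; cv2.imwrite("pics/nutz.png",cv2.resize(s[:,:,::-1],None,fx=14,fy=14,interpolation=2))
s=fs[1]["image"][285:325,278:322]; cv2.imwrite("pics/nuts.png",cv2.resize(s[:,:,::-1],None,fx=14,fy=14,interpolation=2))
goto(.52,-.12,.25,-.5)
E
```

```text
stud pred [375.52 250.46] meas [375.18 250.45] [  29   29   57   62 2577]
post pred [277.32 214.65] meas [276.99 215.17] [ 40  47  35  36 937]
red pred [336.43 173.78] meas [336.13 173.76] [  32   34   53   53 2273]
stud pred [298.49 296.58] meas [299.27 296.05] [  34   27   61   60 2812]
post pred [254.99 224.58] meas [255.58 225.23] [ 49  51  35  28 760]
red pred [319.76 232.15] meas [320.54 231.65] [  40   33   53   43 1746]
stud [ 0.4842 -0.2079  0.0704] (array([ 0.4850902 , -0.20775215,  0.07067549]), [0.001036710590696818, 0.001036710590696954]) [array([ 0.4843, -0.2072,  0.0704]), array([ 0.4862, -0.2082,  0.0704])]
post [ 0.5506 -0.017   0.062 ] (array([ 0.55081667, -0.01720034,  0.05928054]), [0.0010964160825344465, 0.001096416082534511]) [array([ 0.5495, -0.0163,  0.062 ]), array([ 0.5503, -0.0193,  0.062 ])]
red [ 0.6357 -0.1353  0.0704] (array([ 0.63666334, -0.13525503,  0.07077319]), [0.0011401566835629279, 0.0011401566835631015]) [array([ 0.6358, -0.1346,  0.0704]), array([ 0.6381, -0.1355,  0.0704])]
row [-15.001 -17.67   -0.467] [-0.0008  0.0018 -0.702 ] | at [ 0.2431 -0.629   0.2375] ang -1.202 t 0.1 open 88.24 F [-0.24 -0.82 -0.83] M [ 0.004 -0.019 -0.002]
```

```bash
echo
```

```text
(no output)
```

View pics/nutz.png

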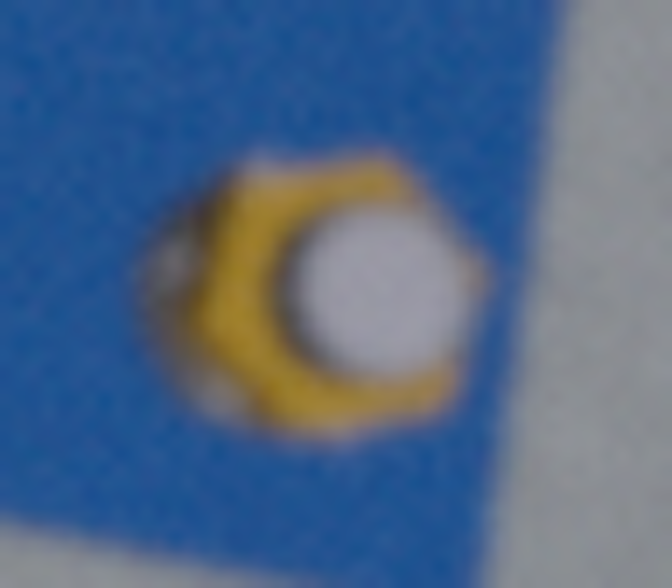

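View pics/nuts.png

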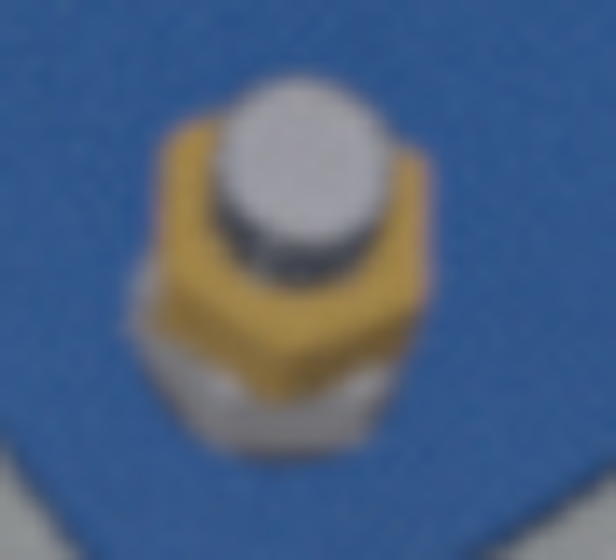

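Call:
send_rows:
  steps:
    - [-1.5, -2, 0, 0, 0, -0.1]
    - [-4, -4.5, 0, 0, 0, -0.22]
    - [-6.5, -7, 0, 0, 0, -0.35]
    - [-8.5, -9.5, 0, 0, 0, -0.5]
    - [-10.5, -12, 0, 0, 0, -0.6]
    - [-12.5, -14.5, 0, 0, 0, -0.7]
    - [-14.5, -17, 0, 0, 0, -0.8]
    - [-16.5, -18, 0, 0, 0, -0.9]
    - [-18.5, -18.5, 0, 0, 0, -1.0]
    - [-20.5, -18.5, 0, 0, 0, -1.1]
    - [-22.5, -17.5, 1, 0, 0, -1.2]
    - [-24.5, -17, 2, 0, 0, -1.3]
    - [-26.5, -16.5, 3, 0, 0, -1.3]
    - [-28.5, -15.5, 4, 0, 0, -1.3]
    - [-30.5, -14.5, 4.5, 0, 0, -1.3]

```text
clock: 1.6
tcp_pos: [0.3913, 0.0547, 0.1803]
tcp_rot: [0.999, 0.049, 0.0, -0.0]
contact_force: [1.1, 0.4, 0.0]
opening: 0.0881
```

```bash
python3 - <<'E'
from h import *
goto(.4262,.2655,.04,.103)
goto(.4262,.2655,.002,.103)
E
```

```text
row [ 2.213 -8.252  5.617] [-0.0003 -0.0005 -0.0051] | at [0.3913 0.0547 0.1803] ang 0.0979 t 1.6 open 88.12 F [1.11 0.36 0.02] M [-0.03  -0.084  0.002]
row [ 2.212 -8.251  7.137] [-0.0003 -0.0005 -0.0051] | at [0.3913 0.0547 0.1803] ang 0.0979 t 1.6 open 88.12 F [1.11 0.36 0.02] M [-0.03  -0.084  0.002]
```

Call:
send_rows:
  steps:
    - [0.5, -2, 1, 0, 0, 0]
    - [1, -4, 2, 0, 0, 0]
    - [1.7, -6, 3.4, 0, 0, 0]
    - [2.2, -8, 4.6, 0, 0, -0.005]
    - [2.2, -8.25, 5.2, 0, 0, -0.005]
    - [2.2, -8.25, 5.2, 0, 0, -0.005]

```text
clock: 2.2
tcp_pos: [0.4235, 0.2653, 0.0457]
tcp_rot: [0.999, 0.053, -0.004, 0.002]
contact_force: [-0.6, -0.7, 0.1]
opening: 0.0882
```

```bash
python3 - <<'E'
from h import *
goto(.4262,.2655,.002,.103)
E
```

```text
row [1.230e-01 1.000e-03 1.747e+00] [0.0026 0.0081 0.0037] | at [0.4235 0.2653 0.0457] ang 0.1067 t 2.2 open 88.18 F [-0.59 -0.71  0.08] M [-0.026 -0.048  0.062]
```

Call:
send_rows:
  steps:
    - [0.05, 0, 0.6, 0, 0, 0]
    - [0.05, 0, 1.2, 0, 0, 0]
    - [0.05, 0, 1.5, 0, 0, 0]
    - [0.05, 0, 1.65, 0, 0, 0]
    - [0.05, 0, 1.65, 0, 0, 0]
    - [0.05, 0, 1.65, 0, 0, 0]

```text
clock: 2.8
tcp_pos: [0.4284, 0.2638, 0.0105]
tcp_rot: [0.999, 0.051, 0.001, -0.0]
contact_force: [0.9, -0.6, -0.2]
opening: 0.0885
```

```bash
python3 - <<'E'
from h import *
goto(.4262,.2655,.002,.103)
E
```

```text
row [-0.081 -0.078  0.34 ] [-0.0005 -0.0011 -0.0004] | at [0.4284 0.2638 0.0105] ang 0.1026 t 2.8 open 88.51 F [ 0.95 -0.6  -0.25] M [-0.035 -0.133 -0.01 ]
```

Call:
send_rows:
  steps:
    - [-0.05, -0.05, 0.15, 0, 0, 0]
    - [-0.08, -0.08, 0.3, 0, 0, 0]
    - [-0.08, -0.08, 0.3, 0, 0, 0]
    - [-0.08, -0.08, 0.3, 0, 0, 0]

```text
clock: 3.2
tcp_pos: [0.4255, 0.2655, 0.0021]
tcp_rot: [0.999, 0.052, -0.0, 0.0]
contact_force: [0.2, -0.2, -0.4]
opening: 0.0883
```

```bash
python3 - <<'E'
from h import *
goto(.4262,.2655,.002,.103)
E
```

```text
row [0.029 0.004 0.003] [0.0001 0.0003 0.0002] | at [0.4255 0.2655 0.0021] ang 0.1032 t 3.2 open 88.26 F [ 0.18 -0.17 -0.35] M [-0.075 -0.068 -0.023]
```

Close gently on the sleeve.

Call:
send_rows:
  steps:
    - [0.02, 0, 0, 0, 0, 0]
    - [0.02, 0, 0, 0, 0, 0]
    - [0.02, 0, 0, 0, 0, 0]
    - [0.02, 0, 0, 0, 0, 0]
    - [0.02, 0, 0, 0, 0, 0]
    - [0.02, 0, 0, 0, 0, 0]
    - [0.02, 0, 0, 0, 0, 0]
    - [0.02, 0, 0, 0, 0, 0]
  grip: 20
  force: 25

```text
clock: 4.0
tcp_pos: [0.4262, 0.2656, 0.0022]
tcp_rot: [0.999, 0.051, 0.0, 0.0]
contact_force: [0.8, -0.1, -1.0]
opening: 0.0261
```

```bash
python3 - <<'E'
from h import *
goto(.4262,.2655,.002,.103)
E
```

```text
row [0.001 0.003 0.009] [ 0. -0.  0.] | at [0.4262 0.2656 0.0022] ang 0.103 t 4.0 open 26.09 F [ 0.76 -0.07 -1.02] M [-0.032 -0.083  0.006]
```

Call:
send_rows:
  steps:
    - [0, 0, -0.3, 0, 0, 0]
    - [0, 0, -0.8, 0, 0, 0]
    - [0, 0, -1.6, 0, 0, 0]
    - [0, 0, -2.4, 0, 0, 0]
    - [0, 0, -3.2, 0, 0, 0]
    - [0, 0, -4, 0, 0, 0]
    - [0, 0, -4, 0, 0, 0]

```text
clock: 4.7
tcp_pos: [0.4284, 0.2669, 0.1059]
tcp_rot: [0.999, 0.051, 0.003, -0.002]
contact_force: [1.7, 0.8, -4.1]
opening: 0.0236
```

```bash
python3 - <<'E'
from h import *
goto(.5151,-.0507,.10,-.1905)
E
```

```text
row [ 2.142 12.993  0.215] [-0.0036 -0.0058  0.2935] | at [0.4284 0.2669 0.1059] ang 0.103 t 4.7 open 23.56 F [ 1.67  0.79 -4.12] M [-0.066 -0.139 -0.008]
```

Call:
send_rows:
  steps:
    - [0.1, 0.6, 0, 0, 0, 0.01]
    - [0.3, 1.8, 0, 0, 0, 0.04]
    - [0.55, 3.3, 0, 0, 0, 0.08]
    - [0.85, 5, 0, 0, 0, 0.12]
    - [1.2, 6.7, 0, 0, 0, 0.16]
    - [1.45, 8.4, 0, 0, 0, 0.2]
    - [1.75, 10, 0, 0, 0, 0.23]
    - [1.95, 11.3, 0, 0, 0, 0.26]
    - [2.1, 12.2, 0, 0, 0, 0.28]
    - [2.2, 12.7, 0, 0, 0, 0.2935]
    - [2.24, 12.95, 0, 0, 0, 0.2935]
    - [2.24, 12.95, 0, 0, 0, 0.2935]
    - [2.24, 12.95, 0, 0, 0, 0.2935]
    - [2.24, 12.95, 0, 0, 0, 0.2935]

```text
clock: 6.1
tcp_pos: [0.5147, -0.0497, 0.102]
tcp_rot: [0.996, -0.094, -0.0, -0.0]
contact_force: [-0.1, -0.6, -4.1]
opening: 0.0236
```

```bash
python3 - <<'E'
from h import *
from rig import arm
goto(.5151,-.0507,.10,-.1905)
for n in("top","side"):
    f=arm.grab_frame(n); cv2.imwrite(f"pics/{n}1.png",f["image"][:,:,::-1]); np.savez(f"pics/{n}1.npz",**f)
t=cv2.imread("pics/top1.png")[120:320,180:420];s=cv2.imread("pics/side1.png")[120:340,190:400]
cv2.imwrite("pics/t1.png",cv2.resize(t,None,fx=3,fy=3,interpolation=2)); cv2.imwrite("pics/s1.png",cv2.resize(s,None,fx=2.7,fy=2.7,interpolation=2))
goto(.5151,-.0507,.10,-.1905)
E
```

```text
row [0.022 0.039 0.081] [-0.0002  0.0006  0.0015] | at [ 0.5147 -0.0497  0.102 ] ang -0.189 t 6.1 open 23.64 F [-0.14 -0.63 -4.05] M [-0.015 -0.11  -0.022]
row [0.014 0.035 0.088] [-0.0001  0.0002  0.0015] | at [ 0.5149 -0.0498  0.1022] ang -0.189 t 6.2 open 23.47 F [-0.42 -0.88 -3.61] M [-0.068 -0.121 -0.02 ]
```

View pics/t1.png

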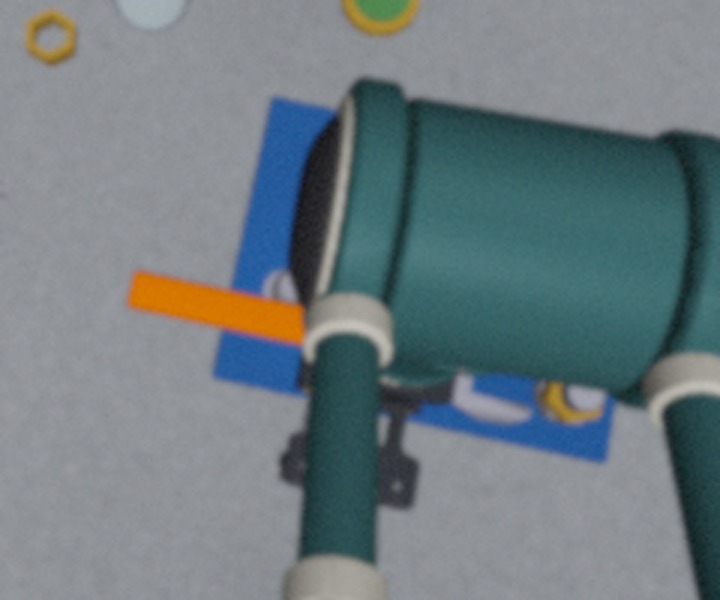

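View pics/s1.png

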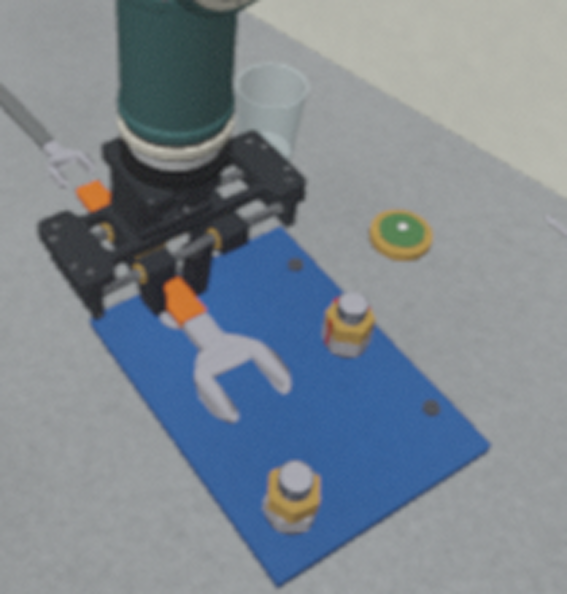

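```bash
python3 - <<'E'
from h import *
f=load("top1"); im=f["image"].astype(float); sc=im[:,:,0]-im[:,:,2]; s2=np.zeros_like(sc); s2[205:240,215:275]=sc[205:240,215:275]
c=subline_quad(s2,55); C=quad_corners(c); Q=px2plane(f,C,.112)
print(np.c_[C.round(1),Q.round(4)])
for i in range(4):
    d=Q[i]-Q[i-1]; print(i,np.linalg.norm(d).round(4),np.arctan2(d[1],d[0]).round(4))
u=np.array([-.1893,-.9819]); n=np.array([.9819,-.1893]); g=np.array([.5149,-.0498])
print(((Q[:,:2]-g)@np.c_[u,n]).round(4))
E
```

```text
[[ 2.24100006e+02  2.09100006e+02  5.51700000e-01  8.66000000e-02
   1.12000000e-01]
 [ 2.74600006e+02  2.20500000e+02  5.32900000e-01 -7.40000000e-03
   1.12000000e-01]
 [ 2.74600006e+02  2.33199997e+02  5.09400000e-01 -7.60000000e-03
   1.12000000e-01]
 [ 2.21500000e+02  2.22199997e+02  5.27300000e-01  9.06000000e-02
   1.12000000e-01]]
0 0.0247 -0.1608
1 0.0959 -1.7681
2 0.0235 -3.132
3 0.0998 1.3906
[[-0.1409  0.0103]
 [-0.045   0.0096]
 [-0.0404 -0.0134]
 [-0.1402 -0.0144]]
```

Call:
send_rows:
  steps:
    - [0, 0, 0.3, 0, 0, 0]
    - [0, 0.03, 0.8, 0, 0, 0]
    - [0, 0.03, 1.3, 0, 0, 0]
    - [0, 0.03, 1.3, 0, 0, 0]

```text
clock: 6.6
tcp_pos: [0.5124, -0.051, 0.0666]
tcp_rot: [0.995, -0.095, -0.003, -0.0]
contact_force: [-0.1, 0.2, -3.5]
opening: 0.0234
```

Call:
send_rows:
  steps:
    - [0, 0, 0.4, 0, 0, 0]
    - [0, 0, 0.8, 0, 0, 0]
    - [0, 0, 1.2, 0, 0, 0]
    - [0, 0, 1.5, 0, 0, 0]
    - [0, 0, 1.7, 0, 0, 0]
    - [0, 0, 1.85, 0, 0, 0]
    - [0, 0, 1.9, 0, 0, 0]
    - [0, 0, 1.9, 0, 0, 0]
    - [0, 0, 1.9, 0, 0, 0]

```text
clock: 7.5
tcp_pos: [0.5154, -0.0515, 0.0226]
tcp_rot: [0.995, -0.095, 0.0, 0.0]
contact_force: [0.4, -0.9, -2.7]
opening: 0.0239
```

```bash
python3 - <<'E'
from h import *
from rig import arm
goto(.5151,-.0507,.0215,-.1905)
for n in("top","side"):
    f=arm.grab_frame(n); cv2.imwrite(f"pics/{n}2.png",f["image"][:,:,::-1]); np.savez(f"pics/{n}2.npz",**f)
t=cv2.imread("pics/top2.png")[190:290,200:400];s=cv2.imread("pics/side2.png")[180:340,200:360]
cv2.imwrite("pics/t2.png",cv2.resize(t,None,fx=4,fy=4,interpolation=2)); cv2.imwrite("pics/s2.png",cv2.resize(s,None,fx=3.75,fy=3.75,interpolation=2))
goto(.5151,-.0507,.0215,-.1905)
f=load("top2"); im=f["image"].astype(float); sc=im[:,:,0]-im[:,:,2]; s2=np.zeros_like(sc); s2[205:260,205:275]=sc[205:260,205:275]
c=subline_quad(s2,55); C=quad_corners(c); Q=px2plane(f,C,.031)
u=np.array([-.1893,-.9819]); n=np.array([.9819,-.1893]); g=np.array([.5149,-.0498])
print(((Q[:,:2]-g)@np.c_[u,n]).round(4), Q.round(4))
E
```

```text
row [-0.017 -0.027  0.043] [-0.0001 -0.0008  0.    ] | at [ 0.5154 -0.0515  0.0226] ang -0.1905 t 7.5 open 23.86 F [ 0.39 -0.94 -2.72] M [-0.04  -0.035  0.005]
row [-0.017 -0.028  0.046] [-0.     -0.0009  0.0001] | at [ 0.5154 -0.0515  0.0226] ang -0.1904 t 7.6 open 23.64 F [-0.69 -0.94 -3.06] M [-0.104 -0.054  0.042]
[[-0.1396  0.0119]
 [-0.0391  0.0106]
 [-0.033  -0.0121]
 [-0.1387 -0.0132]] [[ 0.553   0.085   0.031 ]
 [ 0.5327 -0.0134  0.031 ]
 [ 0.5092 -0.0151  0.031 ]
 [ 0.5282  0.0889  0.031 ]]
```

View pics/t2.png

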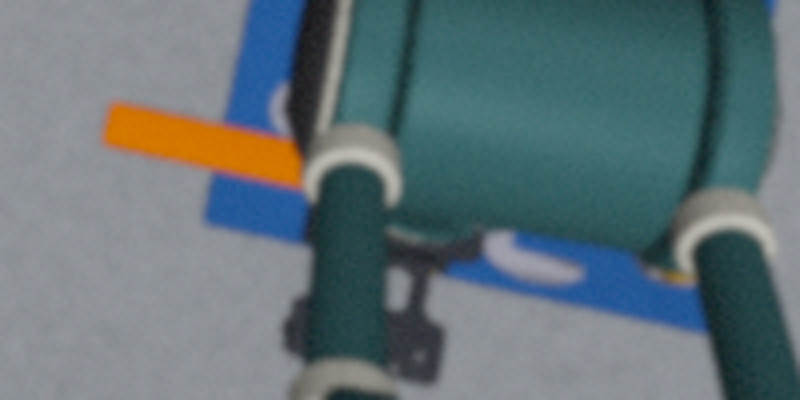

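View pics/s2.png

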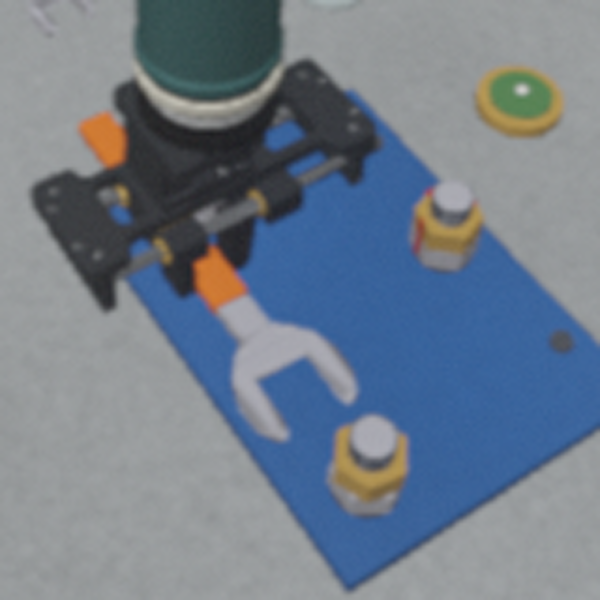

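```bash
python3 - <<'E'
from h import *
f=load("side2"); im=f["image"].astype(float); 
u=np.array([-.1893,-.9819]); n=np.array([.9819,-.1893])
# score : not blue  (R-channel/blue ratio)
sc=im[:,:,0]-0.5*im[:,:,2]; s2=np.full_like(sc,-50); y0,y1,x0,x1=255,300,250,298; s2[y0:y1,x0:x1]=sc[y0:y1,x0:x1]
print(np.percentile(sc[y0:y1,x0:x1],[2,20,50,80,98]))
for thr in(20,35):
    c=subline_quad(s2,thr)
    P=px2plane(f,c,.0295)[:,:2]
    S=(P-np.array([.4847,-.2091]))@np.c_[u,n]
    k=S[:,0]>-.13
    print(thr,"n range",S[k,1].min(),S[k,1].max(),"u max each side",S[S[:,1]>.01,0].max(),S[S[:,1]<-.01,0].max())
    # inner mouth edges: for u slices
    for ua in(-.06,-.055,-.05):
        kk=abs(S[:,0]-ua)<.0008; print(ua,np.sort(S[kk,1]).round(4)[::6])
    kk=(abs(S[:,1])<.008)&(S[:,0]>-.11); print("bottom of mouth",S[kk,0].mean())
E
```

```text
[-22.5  -19.5   -1.5   77.   169.41]
20 n range -0.035180977604592226 0.03427842029524934 u max each side -0.039923175477515685 -0.040604804712913396
-0.06 [-0.0347 -0.0168  0.0336]
-0.055 [-0.0344 -0.0168  0.0327]
-0.05 [-0.0331 -0.0178  0.0308]
bottom of mouth -0.07828677737240435
35 n range -0.03430691472196834 0.03348767592656149 u max each side -0.040546104691894146 -0.04126878543693384
-0.06 [-0.034  -0.0176  0.0327]
-0.055 [-0.0336 -0.0176  0.0321]
-0.05 [-0.0323 -0.0185  0.0165]
bottom of mouth -0.07894524186154131
```

Call:
send_rows:
  steps:
    - [0, 0.15, 0.04, 0, 0, 0]
    - [0, 0.4, 0.06, 0, 0, 0]
    - [0, 0.6, 0.06, 0, 0, 0]
    - [0, 0.7, 0.06, 0, 0, 0]
    - [0, 0.78, 0.06, 0, 0, 0]
    - [0, 0.86, 0.06, 0, 0, 0]
    - [0, 0.94, 0.06, 0, 0, 0]
    - [0, 1.0, 0.06, 0, 0, 0]
    - [0, 1.0, 0.06, 0, 0, 0]
  force: 15

```text
clock: 8.5
tcp_pos: [0.5108, -0.0761, 0.0212]
tcp_rot: [0.995, -0.095, 0.001, -0.0]
contact_force: [0.5, 3.9, 5.4]
opening: 0.0239
```

```bash
python3 - <<'E'
from h import *
goto(.5037,-.1096,.0215,-.1905)
E
```

```text
row [-0.027  1.371 -0.012] [-0.0001 -0.0011 -0.0001] | at [ 0.5108 -0.0761  0.0212] ang -0.1906 t 8.5 open 23.86 F [0.46 3.87 5.44] M [ 0.556 -0.154 -0.017]
```

Call:
send_rows:
  steps:
    - [0, 0.05, -0.04, 0, 0, 0]
    - [0, 0.1, -0.04, 0, 0, 0]
    - [0, 0.15, -0.04, 0, 0, 0]
    - [0, 0.2, -0.04, 0, 0, 0]
    - [0, 0.25, -0.04, 0, 0, 0]
    - [0, 0.25, -0.04, 0, 0, 0]

```text
clock: 9.1
tcp_pos: [0.5085, -0.0825, 0.0213]
tcp_rot: [0.995, -0.095, -0.001, 0.0]
contact_force: [0.4, 0.1, -2.2]
opening: 0.024
```

```bash
python3 - <<'E'
from h import *
goto(.5037,-.1096,.0215,-.1905)
E
```

```text
row [ 0.018  1.103 -0.008] [0.0005 0.0011 0.    ] | at [ 0.5085 -0.0825  0.0213] ang -0.1905 t 9.1 open 24.04 F [ 0.4   0.08 -2.23] M [-0.041 -0.078 -0.011]
```

Call:
send_rows:
  steps:
    - [0, 0.05, 0, 0, 0, 0]
    - [0, 0.1, 0, 0, 0, 0]
    - [0, 0.15, 0, 0, 0, 0]
    - [0, 0.2, 0, 0, 0, 0]
    - [0, 0.25, 0, 0, 0, 0]
    - [0, 0.3, 0, 0, 0, 0]
    - [0, 0.3, 0, 0, 0, 0]

```text
clock: 9.8
tcp_pos: [0.5076, -0.0896, 0.0217]
tcp_rot: [0.995, -0.095, -0.0, 0.0]
contact_force: [0.3, 0.5, -3.2]
opening: 0.0241
```

```bash
python3 - <<'E'
from h import *
goto(.5037,-.1096,.0215,-.1905)
E
```

```text
row [-0.003  0.814  0.008] [ 0.      0.     -0.0002] | at [ 0.5076 -0.0896  0.0217] ang -0.1907 t 9.8 open 24.06 F [ 0.34  0.52 -3.25] M [ 0.012 -0.032 -0.001]
```

Call:
send_rows:
  steps:
    - [0, 0.06, 0, 0, 0, 0]
    - [0, 0.12, 0, 0, 0, 0]
    - [0, 0.18, 0, 0, 0, 0]
    - [0, 0.24, 0, 0, 0, 0]
    - [0, 0.3, 0, 0, 0, 0]
    - [0, 0.36, 0, 0, 0, 0]
    - [0, 0.42, 0, 0, 0, 0]
    - [0, 0.42, 0, 0, 0, 0]

```text
clock: 10.6
tcp_pos: [0.5056, -0.1, 0.0217]
tcp_rot: [0.995, -0.095, -0.0, 0.0]
contact_force: [-0.2, 0.5, -2.5]
opening: 0.0244
```

```bash
python3 - <<'E'
from h import *
from rig import arm
goto(.5037,-.1096,.0215,-.1905)
for n in("side",):
    f=arm.grab_frame(n); cv2.imwrite(f"pics/{n}3.png",f["image"][:,:,::-1]); np.savez(f"pics/{n}3.npz",**f)
s=cv2.imread("pics/side3.png")[240:340,230:350]
cv2.imwrite("pics/s3.png",cv2.resize(s,None,fx=6,fy=6,interpolation=2))
E
```

```text
row [-0.002  0.393  0.008] [ 0.      0.0001 -0.0002] | at [ 0.5056 -0.1     0.0217] ang -0.1907 t 10.6 open 24.38 F [-0.19  0.49 -2.48] M [-0.057 -0.046  0.048]
```

View pics/s3.png

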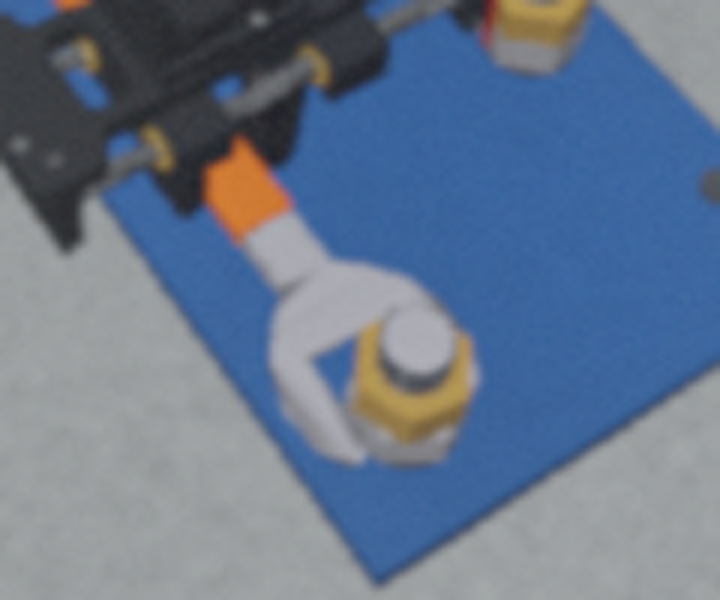

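Call:
send_rows:
  steps:
    - [0, 0.06, 0, 0, 0, 0]
    - [0, 0.12, 0, 0, 0, 0]
    - [0, 0.18, 0, 0, 0, 0]
    - [0, 0.24, 0, 0, 0, 0]
    - [0, 0.3, 0, 0, 0, 0]
    - [0, 0.35, 0, 0, 0, 0]
    - [0, 0.39, 0, 0, 0, 0]
    - [0, 0.39, 0, 0, 0, 0]

```text
clock: 11.45
tcp_pos: [0.5038, -0.1095, 0.0217]
tcp_rot: [0.995, -0.095, 0.0, 0.0]
contact_force: [0.3, 0.1, -3.2]
opening: 0.0241
```

```bash
python3 - <<'E'
from h import *
from rig import arm
goto(.5037,-.1096,.0215,-.1905)
for n in("side",):
    f=arm.grab_frame(n); cv2.imwrite(f"pics/{n}4.png",f["image"][:,:,::-1]); np.savez(f"pics/{n}4.npz",**f)
s=cv2.imread("pics/side4.png")[240:340,230:350]
cv2.imwrite("pics/s4.png",cv2.resize(s,None,fx=6,fy=6,interpolation=2))
u=np.array([-.1893,-.9819]); n=np.array([.9819,-.1893])
im=f["image"].astype(float)
sc=im[:,:,0]-0.5*im[:,:,2]; s2=np.full_like(sc,-50); y0,y1,x0,x1=260,335,260,330; s2[y0:y1,x0:x1]=sc[y0:y1,x0:x1]
c=subline_quad(s2,27); P=px2plane(f,c,.0295)[:,:2]
S=(P-np.array([.4847,-.2091]))@np.c_[u,n]
print("n",S[:,1].min(),S[:,1].max(), "tip(-n side) u", S[(S[:,1]<-.02),0].max())
E
```

```text
row [-0.005  0.006  0.01 ] [ 0.     -0.0001 -0.0001] | at [ 0.5038 -0.1095  0.0217] ang -0.1906 t 11.45 open 24.09 F [ 0.35  0.05 -3.21] M [-0.043 -0.113  0.018]
n -0.03583223556527441 0.03443417484305167 tip(-n side) u 0.018253896794827428
```

View pics/s4.png

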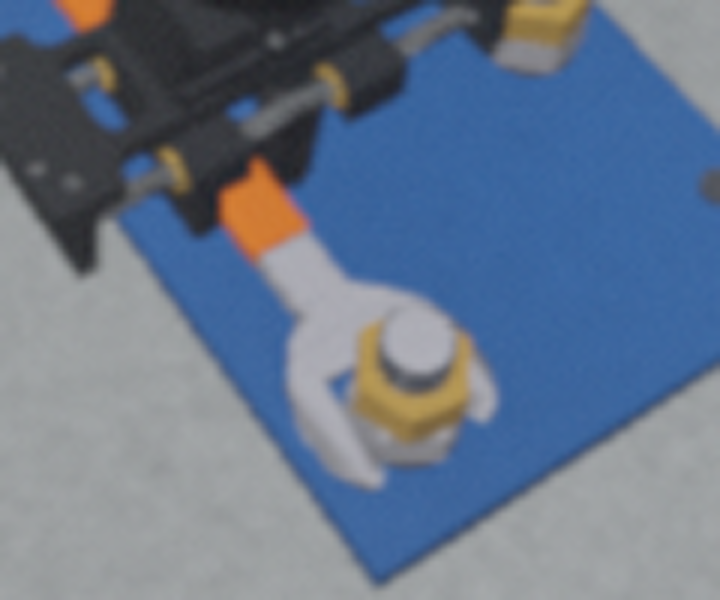

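Call:
send_rows:
  steps:
    - [0, 0.01, 0, 0, 0, 0]
    - [0, 0.02, 0, 0, 0, 0]
    - [0, 0.03, 0, 0, 0, 0]
    - [0, 0.04, 0, 0, 0, 0]
    - [0, 0.04, 0, 0, 0, 0]

```text
clock: 12.0
tcp_pos: [0.5036, -0.1103, 0.0217]
tcp_rot: [0.995, -0.095, -0.0, 0.0]
contact_force: [-0.7, 0.5, -3.1]
opening: 0.0239
```

```bash
python3 - <<'E'
from h import *
goto(.5037,-.1096,.0215,-.1905)
E
```

```text
row [-0.003 -0.029  0.008] [0. 0. 0.] | at [ 0.5036 -0.1103  0.0217] ang -0.1905 t 12.0 open 23.85 F [-0.66  0.49 -3.13] M [-0.036 -0.052 -0.011]
```

Call:
send_rows:
  steps:
    - [0, 0, 0.02, 0, 0, 0]
    - [0, 0, 0.04, 0, 0, 0]
    - [0, 0, 0.04, 0, 0, 0]

```text
clock: 12.3
tcp_pos: [0.5037, -0.1103, 0.0212]
tcp_rot: [0.995, -0.095, -0.0, 0.0]
contact_force: [-2.3, 0.1, 3.5]
opening: 0.0238
```

Call:
send_rows:
  steps:
    - [0, 0, 0, 0, 0, 0]
    - [0, 0, 0, 0, 0, 0]
    - [0, 0, 0, 0, 0, 0]
    - [0, 0, -0.2, 0, 0, 0]
    - [0, 0, -0.6, 0, 0, 0]
    - [0, 0, -1.4, 0, 0, 0]
    - [0, 0, -2.4, 0, 0, 0]
    - [0, 0, -3.4, 0, 0, 0]
    - [0, 0, -4.4, 0, 0, 0]
    - [-1, -1.5, -5.4, 0, 0, 0]
    - [-2, -3.5, -6.4, 0, 0, 0]
    - [-2, -5.5, -7, 0, 0, 0]
    - [-2, -7.5, -7, 0, 0, 0]
    - [-2, -9.5, -7, 0, 0, 0]
    - [-2, -9.5, -7, 0, 0, 0]
  grip: 60

```text
clock: 13.8
tcp_pos: [0.5004, 0.1365, 0.1976]
tcp_rot: [0.996, -0.093, 0.001, -0.001]
contact_force: [0.4, -0.9, -0.0]
opening: 0.06
```

```bash
python3 - <<'E'
from h import *
from rig import arm
for n in("top","side"):
    f=arm.grab_frame(n); cv2.imwrite(f"pics/{n}5.png",f["image"][:,:,::-1]); np.savez(f"pics/{n}5.npz",**f)
t=cv2.imread("pics/top5.png")[140:290,200:410];s=cv2.imread("pics/side5.png")[190:340,200:370]
cv2.imwrite("pics/t5.png",cv2.resize(t,None,fx=3.8,fy=3.8,interpolation=2)); cv2.imwrite("pics/s5.png",cv2.resize(s,None,fx=4,fy=4,interpolation=2))
goto(.4848,-.2078,.15,-.1905)
E
```

```text
row [ 1.949 13.546  1.857] [-0.0002 -0.0009  0.0038] | at [0.4997 0.134  0.1965] ang -0.1867 t 13.9 open 59.88 F [-0.09 -0.21 -0.14] M [-0.028 -0.119  0.019]
```

View pics/t5.png

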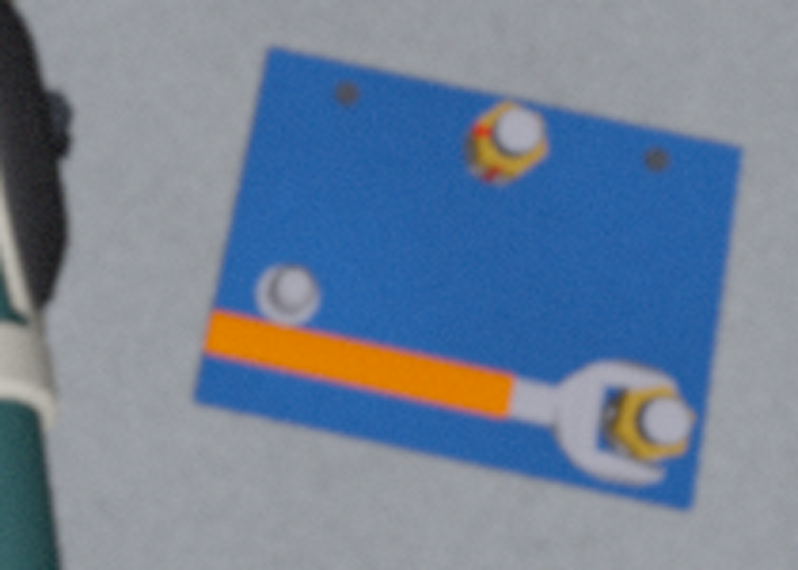

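View pics/s5.png

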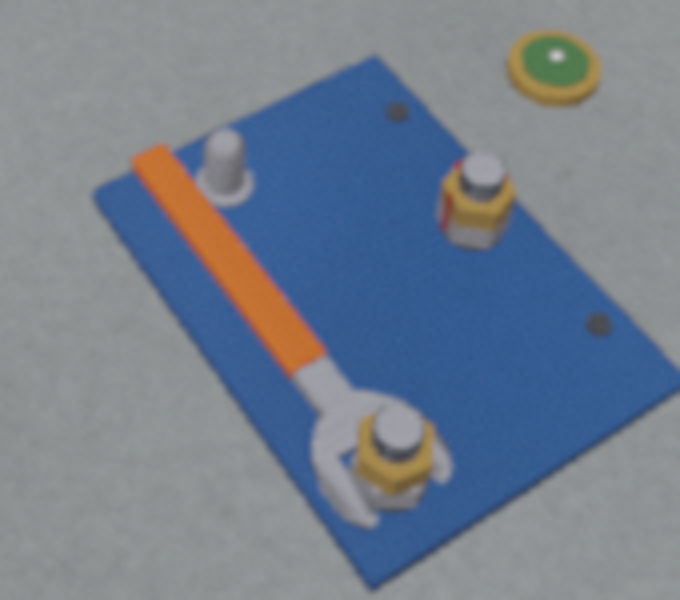

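```bash
cat > m5.py <<'E'
from m1 import *
import sys
def run(suf):
  for n in("top"+suf,"side"+suf):
    f=load(n); im=f["image"].astype(float); t="top" in n
    sc=im[:,:,0]-im[:,:,2]; s2=np.zeros_like(sc); sl=(slice(215,255),slice(245,338)) if t else (slice(222,290),slice(225,285)); s2[sl]=sc[sl]
    C=quad_corners(subline_quad(s2,60)); Q=px2plane(f,C,.030)[:,:2]
    A=np.array([[-.24,-.012],[-.07,-.012],[-.07,.012],[-.24,.012]])
    r=[x for x in best(A,Q)[:2] if x[1]<0][0]
    print(n,"sp yaw",round(r[1],4),"jaw",r[2].round(4),"resid",np.abs(r[3]).max().round(4))
    sp=r
    # relative to the stud (plate-based nominal)
    u=np.array([-.1893,-.9819]); nn=np.array([.9819,-.1893])
    for nm,st in(("robot/plate stud",(.4848,-.2078)),("side plate stud",(.4847,-.2091))): print("   jaw - ",nm,((r[2]-np.array(st))@np.c_[u,nn]).round(4))
    p=np.array([.5506,-.017]); y=r[1]; print("   post lateral",((p-r[2])@np.array([-np.sin(y),np.cos(y)])).round(4))
if __name__=="__main__": run(sys.argv[1])
E
python3 m5.py 5
python3 - <<'E'
from h import *
# jam nut hexagon, yellow/brass mask in both views; lines of the top face outer edge at z=.0534
for n in("top0","top5","side0","side5"):
    f=load(n); im=f["image"]; t="top" in n
    q=proj(f,[(.4848,-.2078,.0534)])[0]; x,y=q.round().astype(int); w=16
    s=cv2.resize(im[y-w:y+w+1,x-w:x+w+1],None,fx=8,fy=8,interpolation=cv2.INTER_CUBIC)
    sc=s[:,:,0].astype(float)-s[:,:,2]; m=(sc>25).astype(np.uint8)
    cs=max(cv2.findContours(m,0,cv2.CHAIN_APPROX_NONE)[0],key=cv2.contourArea)
    h=cv2.convexHull(cs)[:,0].astype(float); h=(h+.5)/8-.5+[x-w,y-w]
    P=px2plane(f,h,.0534)[:,:2]-np.array([.4848,-.2078])
    H=cv2.approxPolyDP(P.astype(np.float32).reshape(-1,1,2),.0015,True)[:,0]
    print(n); 
    for i in range(len(H)):
        d=H[i]-H[i-1]; L=np.hypot(*d)
        if L>.008:
            a=np.arctan2(d[1],d[0]); nd=np.array([d[1],-d[0]])/L
            print("  L %.1f dirmod60 %.1f deg  off %.1f normal %.0f"%(L*1e3,np.degrees(a)%60,abs(nd@H[i])*1e3,np.degrees(np.arctan2(nd[1],nd[0])*np.sign(1))))
E
```

```text
top5 sp yaw -1.762 jaw [ 0.4834 -0.2068] resid 0.0009
   jaw -  robot/plate stud [-0.0007 -0.0016]
   jaw -  side plate stud [-0.002  -0.0017]
   post lateral 0.0299
side5 sp yaw -1.7626 jaw [ 0.4843 -0.2083] resid 0.0007
   jaw -  robot/plate stud [ 0.0006 -0.0004]
   jaw -  side plate stud [-0.0007 -0.0006]
   post lateral 0.0287
top0
  L 19.8 dirmod60 36.4 deg  off 17.2 normal -174
  L 27.3 dirmod60 9.0 deg  off 11.6 normal 99
  L 11.1 dirmod60 42.8 deg  off 17.9 normal 13
  L 11.9 dirmod60 26.7 deg  off 18.6 normal -3
  L 16.1 dirmod60 45.8 deg  off 21.8 normal -44
  L 17.1 dirmod60 45.3 deg  off 21.9 normal -105
  L 8.7 dirmod60 12.0 deg  off 20.8 normal -138
top5
  L 22.0 dirmod60 35.3 deg  off 17.2 normal -175
  L 32.5 dirmod60 9.3 deg  off 10.5 normal 99
  L 20.1 dirmod60 47.5 deg  off 17.3 normal 18
  L 16.9 dirmod60 41.5 deg  off 22.3 normal -48
  L 16.8 dirmod60 43.3 deg  off 21.8 normal -107
  L 8.0 dirmod60 16.7 deg  off 21.3 normal -133
side0
  L 31.1 dirmod60 4.5 deg  off 13.1 normal -146
  L 18.3 dirmod60 41.6 deg  off 18.9 normal 132
  L 9.8 dirmod60 19.6 deg  off 20.4 normal 110
  L 18.0 dirmod60 42.8 deg  off 22.1 normal 73
  L 19.9 dirmod60 42.9 deg  off 22.8 normal 13
  L 25.5 dirmod60 39.0 deg  off 16.8 normal -51
side5
  L 8.3 dirmod60 57.7 deg  off 18.8 normal -92
  L 28.3 dirmod60 7.1 deg  off 14.6 normal -143
  L 21.0 dirmod60 38.2 deg  off 19.0 normal 128
  L 9.3 dirmod60 7.0 deg  off 21.5 normal 97
  L 14.6 dirmod60 40.5 deg  off 22.8 normal 70
  L 17.1 dirmod60 38.6 deg  off 23.3 normal 9
  L 26.0 dirmod60 40.2 deg  off 17.2 normal -50
```

```bash
python3 - <<'E'
from h import *
goto(.4848,-.2078,.11,.21)
E
```

```text
row [ 1.948 13.546  3.457] [-0.     -0.0009 -0.3967] | at [0.4997 0.134  0.1965] ang -0.1867 t 13.9 open 59.88 F [-0.09 -0.21 -0.14] M [-0.028 -0.119  0.019]
```

Call:
send_rows:
  steps:
    - [0.2, 0.7, 0, 0, 0, -0.05]
    - [0.4, 2.2, 0, 0, 0, -0.1]
    - [0.7, 4, 0, 0, 0, -0.15]
    - [1, 6, 0.3, 0, 0, -0.2]
    - [1.3, 8, 0.6, 0, 0, -0.25]
    - [1.6, 10, 1, 0, 0, -0.3]
    - [1.8, 11.7, 1.4, 0, 0, -0.35]
    - [1.9, 12.8, 1.8, 0, 0, -0.397]
    - [1.95, 13.5, 2.2, 0, 0, -0.397]
    - [1.95, 13.5, 2.5, 0, 0, -0.397]
    - [1.95, 13.5, 2.5, 0, 0, -0.397]
    - [1.95, 13.5, 2.5, 0, 0, -0.397]

```text
clock: 15.1
tcp_pos: [0.4828, -0.208, 0.1332]
tcp_rot: [0.995, 0.103, -0.0, -0.0]
contact_force: [-0.2, 0.2, 1.1]
opening: 0.0597
```

```bash
python3 - <<'E'
from h import *
goto(.4848,-.2078,.041,.21)
E
```

```text
row [0.08  0.01  3.687] [-0.0006  0.0006 -0.0039] | at [ 0.4828 -0.208   0.1332] ang 0.2061 t 15.1 open 59.71 F [-0.23  0.19  1.1 ] M [ 0.003 -0.119  0.053]
```

Call:
send_rows:
  steps:
    - [0.08, 0.01, 0.5, 0, 0, -0.004]
    - [0.08, 0.01, 1.2, 0, 0, -0.004]
    - [0.08, 0.01, 1.9, 0, 0, -0.004]
    - [0.08, 0.01, 2.5, 0, 0, -0.004]
    - [0.08, 0.01, 3.0, 0, 0, -0.004]
    - [0.08, 0.01, 3.4, 0, 0, -0.004]
    - [0.08, 0.01, 3.6, 0, 0, -0.004]
    - [0.08, 0.01, 3.66, 0, 0, -0.004]
    - [0.08, 0.01, 3.66, 0, 0, -0.004]
    - [0.08, 0.01, 3.66, 0, 0, -0.004]

```text
clock: 16.1
tcp_pos: [0.486, -0.2085, 0.0423]
tcp_rot: [0.994, 0.105, 0.001, 0.0]
contact_force: [0.1, 0.2, -1.5]
opening: 0.0599
```

```bash
python3 - <<'E'
from h import *
from rig import arm
goto(.4848,-.2078,.041,.21)
f=arm.grab_frame("side")
s=f["image"][230:340,240:370,::-1]
cv2.imwrite("pics/s6.png",cv2.resize(s,None,fx=5,fy=5,interpolation=2))
E
```

```text
row [-0.043 -0.036  0.053] [ 0.0007 -0.001   0.0004] | at [ 0.486  -0.2085  0.0423] ang 0.2104 t 16.1 open 59.94 F [ 0.12  0.22 -1.47] M [-0.015 -0.094  0.011]
```

View pics/s6.png

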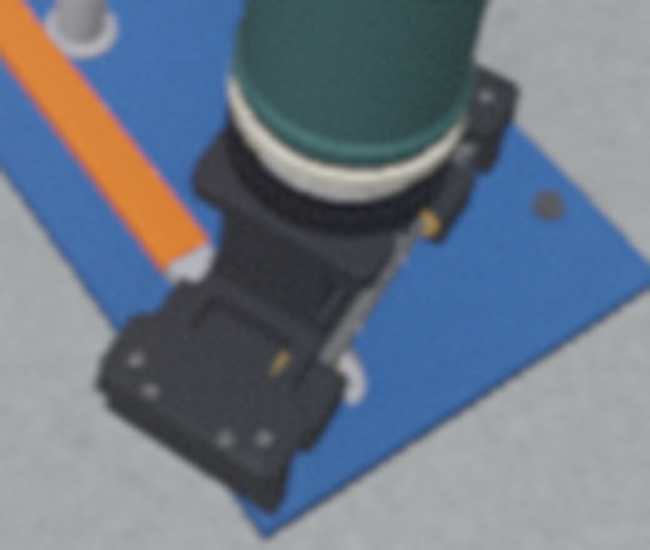

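Call:
send_rows:
  steps:
    - [-0.03, -0.03, 0.03, 0, 0, 0]
    - [-0.03, -0.03, 0.03, 0, 0, 0]
    - [-0.03, -0.03, 0.03, 0, 0, 0]
    - [-0.03, -0.03, 0.03, 0, 0, 0]
    - [-0.03, -0.03, 0.03, 0, 0, 0]
  grip: 30
  force: 12

```text
clock: 16.65
tcp_pos: [0.4852, -0.2075, 0.0412]
tcp_rot: [0.994, 0.105, 0.001, 0.0]
contact_force: [2.4, 1.7, -0.0]
opening: 0.0364
```

```bash
python3 - <<'E'
from h import *
goto(.4848,-.2078,.041,.21)
E
```

```text
row [-0.018  0.008  0.008] [ 0.0003 -0.0011  0.0002] | at [ 0.4852 -0.2075  0.0412] ang 0.2102 t 16.65 open 36.44 F [ 2.39  1.74 -0.03] M [ 0.154 -0.378 -0.067]
```

Call:
send_rows:
  steps:
    - [0.02, 0, 0, 0, 0, 0]
    - [0.02, 0, 0, 0, 0, 0]
    - [0.02, 0, 0, 0, 0, 0]
  force: 50

```text
clock: 16.95
tcp_pos: [0.4853, -0.2075, 0.0412]
tcp_rot: [0.994, 0.105, 0.0, 0.0]
contact_force: [1.2, 1.8, 3.2]
opening: 0.0356
```

```bash
python3 - <<'E'
from h import *
goto(.4848,-.2078,.041,.21)
E
```

```text
row [-0.021  0.009  0.008] [ 0.0002 -0.0002  0.0007] | at [ 0.4853 -0.2075  0.0412] ang 0.2107 t 16.95 open 35.57 F [1.19 1.78 3.19] M [ 0.165 -0.258  0.041]
```

Call:
send_rows:
  steps:
    - [0, 0, 0, 0, 0, 0.04]
    - [0, 0, 0, 0, 0, 0.08]
    - [0, 0, 0, 0, 0, 0.12]
    - [0, 0, 0, 0, 0, 0.16]
    - [0, 0, 0, 0, 0, 0.2]
    - [0, 0, 0, 0, 0, 0.24]
    - [0, 0, 0, 0, 0, 0.28]
    - [0, 0, 0, 0, 0, 0.3]
    - [0, 0, 0, 0, 0, 0.3]

```text
clock: 17.85
tcp_pos: [0.4854, -0.2075, 0.0412]
tcp_rot: [0.999, -0.045, 0.0, 0.0]
contact_force: [1.8, 1.9, 2.0]
opening: 0.0355
```

```bash
python3 - <<'E'
from h import *
goto(.4848,-.2078,.041,.21)
E
```

```text
row [-0.025  0.014  0.009] [ 2.000e-04 -7.000e-04 -2.994e-01] | at [ 0.4854 -0.2075  0.0412] ang -0.0894 t 17.85 open 35.55 F [1.77 1.94 2.04] M [ 0.159 -0.275 -0.046]
```

Call:
send_rows:
  steps:
    - [0, 0, 0, 0, 0, 0.03]
    - [0, 0, 0, 0, 0, 0.06]

```text
clock: 18.05
tcp_pos: [0.4854, -0.2075, 0.0412]
tcp_rot: [0.997, -0.075, 0.0, 0.0]
contact_force: [2.0, 0.4, 2.3]
opening: 0.0354
```

```bash
echo 'from h import *
goto(.4848,-.2078,.041,.21)' > g.py; python3 g.py
```

```text
row [-0.023  0.016  0.008] [ 2.000e-04 -6.000e-04 -3.603e-01] | at [ 0.4854 -0.2075  0.0412] ang -0.1503 t 18.05 open 35.44 F [2.01 0.37 2.33] M [ 0.27  -0.246  0.086]
```

Call:
send_rows:
  steps:
    - [0, 0, 0, 0, 0, 0.03]
    - [0, 0, 0, 0, 0, 0.06]

```text
clock: 18.25
tcp_pos: [0.4854, -0.2075, 0.0412]
tcp_rot: [0.994, -0.105, 0.0, 0.0]
contact_force: [2.6, 1.6, 3.1]
opening: 0.0352
```

```bash
python3 g.py
```

```text
row [-0.023  0.017  0.007] [ 2.000e-04 -6.000e-04 -4.207e-01] | at [ 0.4854 -0.2075  0.0412] ang -0.2107 t 18.25 open 35.25 F [2.61 1.58 3.08] M [ 0.289 -0.34   0.218]
```

Call:
send_rows:
  steps:
    - [0, 0, 0, 0, 0, 0.02]
    - [0, 0, 0, 0, 0, 0.03]

```text
clock: 18.45
tcp_pos: [0.4854, -0.2075, 0.0412]
tcp_rot: [0.993, -0.12, 0.0, 0.0]
contact_force: [3.1, 2.1, 3.4]
opening: 0.0357
```

```bash
python3 g.py
```

```text
row [-0.022  0.017  0.007] [ 2.000e-04 -7.000e-04 -4.501e-01] | at [ 0.4854 -0.2075  0.0412] ang -0.2401 t 18.45 open 35.68 F [3.06 2.15 3.36] M [ 0.238 -0.462  0.288]
```

Call:
send_rows:
  steps:
    - [0, 0, 0, 0, 0, 0.02]
    - [0, 0, 0, 0, 0, 0.03]

```text
clock: 18.65
tcp_pos: [0.4854, -0.2075, 0.0412]
tcp_rot: [0.991, -0.135, 0.0, 0.0]
contact_force: [3.1, 1.7, 2.8]
opening: 0.0351
```

```bash
python3 g.py
```

```text
row [-0.021  0.018  0.006] [ 2.000e-04 -6.000e-04 -4.805e-01] | at [ 0.4854 -0.2075  0.0412] ang -0.2705 t 18.65 open 35.1 F [3.07 1.66 2.82] M [ 0.321 -0.529  0.309]
```

Call:
send_rows:
  steps:
    - [0, 0, 0, 0, 0, 0.02]
    - [0, 0, 0, 0, 0, 0.03]

```text
clock: 18.85
tcp_pos: [0.4854, -0.2075, 0.0411]
tcp_rot: [0.989, -0.15, 0.0, 0.0]
contact_force: [3.6, 2.1, 3.0]
opening: 0.0357
```

```bash
python3 - <<'E'
from h import *
from rig import arm
goto(.4848,-.2078,.041,.21)
for n in("top","side"):
    f=arm.grab_frame(n); np.savez(f"pics/{n}7.npz",**f)
    cv2.imwrite(f"pics/{n}7.png",f["image"][:,:,::-1])
s=cv2.imread("pics/side7.png")[190:340,200:370]
cv2.imwrite("pics/s7.png",cv2.resize(s,None,fx=4,fy=4,interpolation=2))
goto(.4848,-.2078,.041,.21)
E
```

```text
row [-0.02   0.017  0.006] [ 2.000e-04 -6.000e-04 -5.103e-01] | at [ 0.4854 -0.2075  0.0411] ang -0.3003 t 18.85 open 35.75 F [3.6  2.1  2.96] M [ 0.343 -0.561  0.41 ]
row [-0.02   0.019  0.007] [ 2.000e-04 -6.000e-04 -5.097e-01] | at [ 0.4854 -0.2075  0.0412] ang -0.2997 t 18.95 open 35.66 F [3.77 1.48 3.22] M [ 0.291 -0.64   0.308]
```

View pics/s7.png

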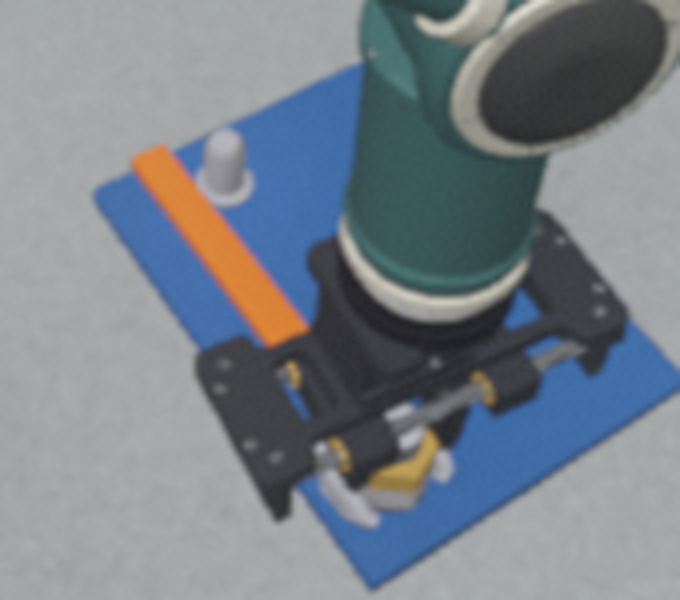

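Call:
send_rows:
  steps:
    - [0, 0, 0, 0, 0, 0.02]
    - [0, 0, 0, 0, 0, 0.03]

```text
clock: 19.15
tcp_pos: [0.4855, -0.2075, 0.0412]
tcp_rot: [0.986, -0.164, 0.0, 0.0]
contact_force: [4.3, 2.3, 4.8]
opening: 0.0352
```

```bash
python3 g.py
```

```text
row [-0.021  0.019  0.006] [ 3.000e-04 -7.000e-04 -5.404e-01] | at [ 0.4855 -0.2075  0.0412] ang -0.3304 t 19.15 open 35.2 F [4.28 2.34 4.82] M [ 0.29  -0.678  0.477]
```

Call:
send_rows:
  steps:
    - [0, 0, 0, 0, 0, 0.01]
    - [0, 0, 0, 0, 0, 0.02]

```text
clock: 19.35
tcp_pos: [0.4854, -0.2075, 0.0412]
tcp_rot: [0.985, -0.174, 0.0, 0.0]
contact_force: [5.0, 1.3, 3.3]
opening: 0.0353
```

```bash
python3 g.py
```

```text
row [-0.021  0.019  0.007] [ 2.000e-04 -7.000e-04 -5.602e-01] | at [ 0.4854 -0.2075  0.0412] ang -0.3502 t 19.35 open 35.31 F [4.97 1.32 3.28] M [ 0.27  -0.722  0.452]
```

```bash
cat > look.py <<'E'
from h import *
from rig import arm
import sys
k=sys.argv[1]
f=arm.grab_frame("side"); np.savez(f"pics/side{k}.npz",**f)
cv2.imwrite(f"pics/side{k}.png",f["image"][:,:,::-1])
s=cv2.imread(f"pics/side{k}.png")[190:340,200:370]
cv2.imwrite(f"pics/s{k}.png",cv2.resize(s,None,fx=4,fy=4,interpolation=2))
# handle edges in image: tail part, subpixel fit of orange region centroid line
for kk in("5","7",k):
    f=load("side"+kk); im=f["image"].astype(float); sc=im[:,:,0]-im[:,:,2]; s2=np.zeros_like(sc); s2[222:262,225:262]=sc[222:262,225:262]
    c=subline_quad(s2,60); P=px2plane(f,c,.030)[:,:2]; S=(P-np.array([.4848,-.2078]))@np.c_[[-.1893,-.9819],[.9819,-.1893]]
    for ua in(-.2,-.22):
        v=S[abs(S[:,0]-ua)<.004,1]; print(kk,ua,"edges n",v[v<0].mean().round(4),v[v>0].mean().round(4))
E
python3 look.py 8; python3 g.py
```

```text
5 -0.2 edges n -0.0122 0.0118
5 -0.22 edges n -0.0122 0.012
7 -0.2 edges n -0.0124 0.0119
7 -0.22 edges n -0.0124 0.0119
8 -0.2 edges n -0.0093 0.0153
8 -0.22 edges n -0.009 0.015
row [-0.021  0.019  0.006] [ 2.000e-04 -7.000e-04 -5.606e-01] | at [ 0.4855 -0.2075  0.0412] ang -0.3506 t 19.4 open 35.61 F [4.76 1.83 4.14] M [ 0.329 -0.689  0.437]
```

View pics/s8.png

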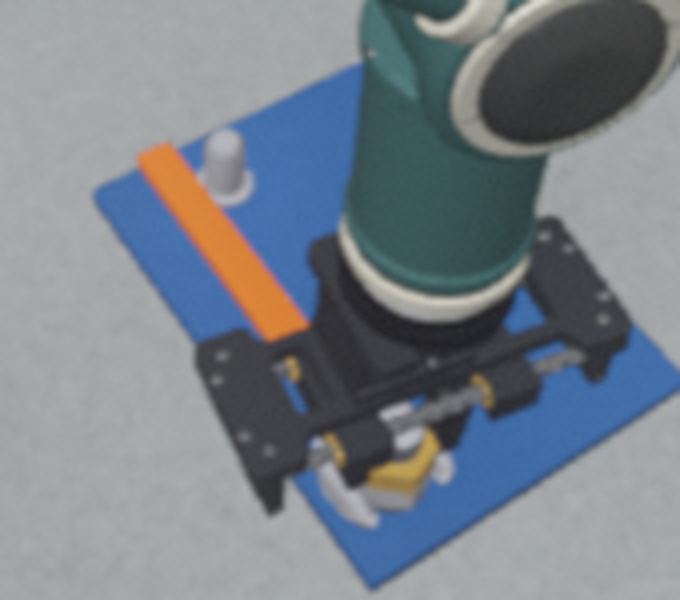

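Call:
send_rows:
  steps:
    - [0, 0, 0, 0, 0, 0.01]
    - [0, 0, 0, 0, 0, 0.02]

```text
clock: 19.6
tcp_pos: [0.4854, -0.2075, 0.0411]
tcp_rot: [0.983, -0.184, 0.0, 0.0]
contact_force: [5.2, 2.0, 4.1]
opening: 0.0356
```

```bash
python3 g.py; python3 look.py 9
```

```text
row [-0.02   0.019  0.006] [ 2.000e-04 -7.000e-04 -5.803e-01] | at [ 0.4854 -0.2075  0.0411] ang -0.3703 t 19.6 open 35.56 F [5.23 2.02 4.06] M [ 0.342 -0.762  0.522]
5 -0.2 edges n -0.0122 0.0118
5 -0.22 edges n -0.0122 0.012
7 -0.2 edges n -0.0124 0.0119
7 -0.22 edges n -0.0124 0.0119
9 -0.2 edges n -0.0067 0.018
9 -0.22 edges n -0.0062 0.0179
```

Call:
send_rows:
  steps:
    - [0, 0, 0, 0, 0, 0.01]
    - [0, 0, 0, 0, 0, 0.02]

```text
clock: 19.85
tcp_pos: [0.4855, -0.2076, 0.0412]
tcp_rot: [0.981, -0.194, 0.0, 0.0]
contact_force: [4.9, 2.2, 4.6]
opening: 0.0352
```

```bash
python3 g.py; python3 look.py 10
```

```text
row [-0.021  0.018  0.006] [ 3.000e-04 -7.000e-04 -6.001e-01] | at [ 0.4855 -0.2076  0.0412] ang -0.3901 t 19.85 open 35.17 F [4.91 2.22 4.64] M [ 0.361 -0.747  0.576]
5 -0.2 edges n -0.0122 0.0118
5 -0.22 edges n -0.0122 0.012
7 -0.2 edges n -0.0124 0.0119
7 -0.22 edges n -0.0124 0.0119
10 -0.2 edges n -0.0067 0.018
10 -0.22 edges n -0.0062 0.018
```

Call:
send_rows:
  steps:
    - [0, 0, 0, 0, 0, 0.01]
    - [0, 0, 0, 0, 0, 0.02]

```text
clock: 20.1
tcp_pos: [0.4855, -0.2075, 0.0412]
tcp_rot: [0.979, -0.204, 0.0, 0.0]
contact_force: [5.2, 2.0, 3.7]
opening: 0.0356
```

```bash
python3 g.py; python3 look.py 11|tail -2; for i in 1 2 3; do python3 - <<'E'
from rig import arm
print(arm.get_obs()["wrist_torque"].round(3)); arm.grab_frame("side")
E
done
```

```text
row [-0.02   0.02   0.006] [ 3.000e-04 -7.000e-04 -6.199e-01] | at [ 0.4855 -0.2075  0.0412] ang -0.4099 t 20.1 open 35.62 F [5.17 2.04 3.69] M [ 0.31  -0.761  0.634]
11 -0.2 edges n -0.0067 0.018
11 -0.22 edges n -0.0062 0.018
[ 0.33  -0.827  0.579]
[ 0.314 -0.8    0.549]
[ 0.325 -0.798  0.611]
```

Call:
send_rows:
  steps:
    - [0, 0, 0, 0, 0, 0.01]
    - [0, 0, 0, 0, 0, 0.02]

```text
clock: 20.5
tcp_pos: [0.4854, -0.2075, 0.0411]
tcp_rot: [0.977, -0.213, 0.0, 0.0]
contact_force: [5.6, 2.1, 3.6]
opening: 0.0356
```

```bash
python3 g.py;  for i in 1 2 3 4; do python3 - <<'E'
from rig import arm
print(arm.get_obs()["wrist_torque"].round(3)); arm.grab_frame("side")
E
done
```

```text
row [-0.019  0.02   0.005] [ 3.000e-04 -7.000e-04 -6.397e-01] | at [ 0.4854 -0.2075  0.0411] ang -0.4297 t 20.5 open 35.6 F [5.56 2.11 3.6 ] M [ 0.337 -0.76   0.702]
[ 0.337 -0.76   0.702]
[ 0.315 -0.828  0.663]
[ 0.276 -0.776  0.609]
[ 0.396 -0.774  0.587]
```

Call:
send_rows:
  steps:
    - [0, 0, 0, 0, 0, 0]
    - [0, 0, 0, 0, 0, 0]
    - [0, 0, 0, 0, 0, 0]
    - [0, 0, 0, 0, 0, 0]
    - [0, 0, -0.4, 0, 0, 0]
    - [0, 0, -1.2, 0, 0, 0]
    - [0, 0, -2.2, 0, 0, 0]
    - [0, 0, -3.2, 0, 0, 0]
    - [0, 0, -4.2, 0, 0, 0]
    - [0, 0, -5.2, 0, 0, 0]
    - [0, 0, -6, 0, 0, 0]
  grip: 62

```text
clock: 21.8
tcp_pos: [0.4854, -0.2077, 0.1934]
tcp_rot: [0.977, -0.213, 0.001, 0.0]
contact_force: [0.1, 0.3, -0.3]
opening: 0.0616
```

Call:
send_rows:
  steps:
    - [0, -1, 0, 0, 0, 0]
    - [0, -2.5, 0, 0, 0, 0]
    - [0, -4.5, 0, 0, 0, 0]
    - [0, -6.5, 0, 0, 0, 0]
    - [0, -8.5, 0, 0, 0, 0]
    - [0, -10.5, 0, 0, 0, 0]
    - [0, -12.5, 0, 0, 0, 0]
    - [0, -12.5, 0, 0, 0, 0]
    - [0, -12.5, 0, 0, 0, 0]

```text
clock: 22.7
tcp_pos: [0.6152, 0.0777, 0.1912]
tcp_rot: [0.977, -0.212, -0.0, 0.0]
contact_force: [1.0, 0.3, 0.0]
opening: 0.0621
```

```bash
python3 - <<'E'
from h import *
from rig import arm
goto(.4848,-.2078,.041,.21)
for n in("top","side"):
    f=arm.grab_frame(n); cv2.imwrite(f"pics/{n}12.png",f["image"][:,:,::-1]); np.savez(f"pics/{n}12.npz",**f)
t=cv2.imread("pics/top12.png")[140:290,200:410];s=cv2.imread("pics/side12.png")[190:340,200:370]
cv2.imwrite("pics/t12.png",cv2.resize(t,None,fx=3.8,fy=3.8,interpolation=2)); cv2.imwrite("pics/s12.png",cv2.resize(s,None,fx=4,fy=4,interpolation=2))
E
python3 m5.py 12
```

```text
row [-0.018 12.55   6.017] [ 6.000e-04  4.000e-04 -6.369e-01] | at [0.6152 0.0777 0.1912] ang -0.4269 t 22.7 open 62.07 F [0.97 0.31 0.02] M [-0.049 -0.067 -0.013]Traceback (most recent call last):
  File "m5.py", line 16, in <module>
    if __name__=="__main__": run(sys.argv[1])
                             ~~~^^^^^^^^^^^^^
  File "m5.py", line 7, in run
    C=quad_corners(subline_quad(s2,60)); Q=px2plane(f,C,.030)[:,:2]
                   ~~~~~~~~~~~~^^^^^^^
  File "h.py", line 14, in subline_quad
    c=max(cv2.findContours(m,0,cv2.CHAIN_APPROX_NONE)[0],key=cv2.contourArea)
ValueError: max() iterable argument is empty
```

View pics/t12.png

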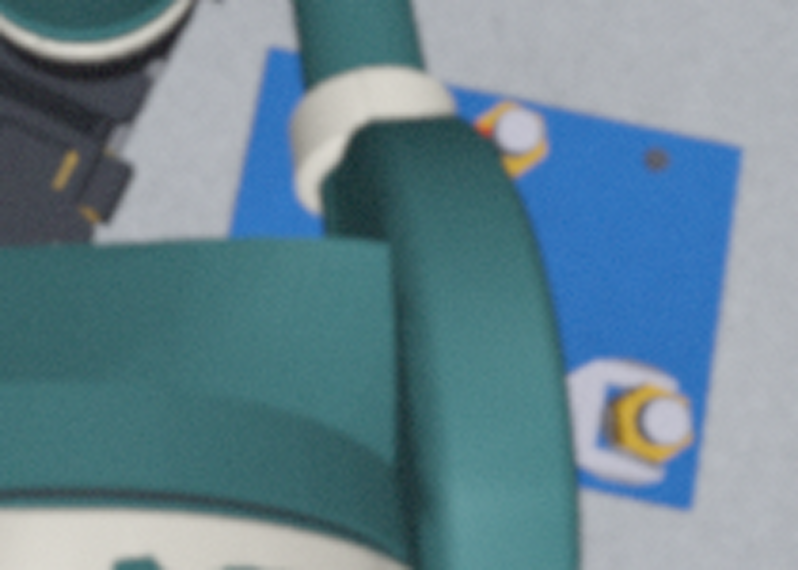

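View pics/s12.png

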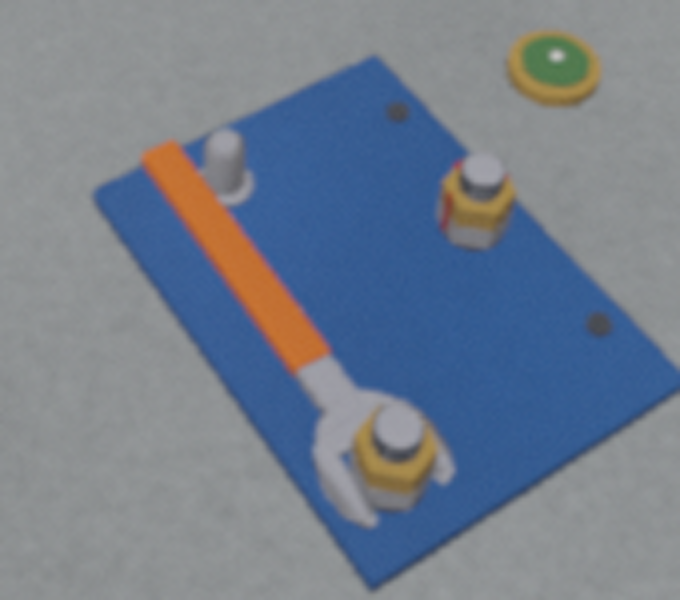

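```bash
python3 - <<'E'
from h import *
from m1 import best
for n in("top5","top12","side5","side12"):
    f=load(n); im=f["image"]
    q=proj(f,[(.4852,-.2076,.0534)])[0]; x,y=q.round().astype(int); w=16
    s=cv2.resize(im[y-w:y+w+1,x-w:x+w+1],None,fx=8,fy=8,interpolation=cv2.INTER_CUBIC)
    sc=s[:,:,0].astype(float)-s[:,:,2]; m=(sc>25).astype(np.uint8)
    cs=max(cv2.findContours(m,0,cv2.CHAIN_APPROX_NONE)[0],key=cv2.contourArea)
    h=cv2.convexHull(cs)[:,0].astype(float); h=(h+.5)/8-.5+[x-w,y-w]
    P=px2plane(f,h,.0534)[:,:2]-np.array([.4852,-.2076])
    H=cv2.approxPolyDP(P.astype(np.float32).reshape(-1,1,2),.0015,True)[:,0]
    print(n,[(round(float(np.hypot(*(H[i]-H[i-1]))*1e3),1),round(float(np.degrees(np.arctan2(*(H[i]-H[i-1])[::-1]))%60),1)) for i in range(len(H)) if np.hypot(*(H[i]-H[i-1]))>.012])
f=load("side12"); im=f["image"].astype(float); sc=im[:,:,0]-im[:,:,2]; s2=np.zeros_like(sc); s2[222:286,225:285]=sc[222:286,225:285]
Q=px2plane(f,quad_corners(subline_quad(s2,60)),.030)[:,:2]
A=np.array([[-.24,-.012],[-.07,-.012],[-.07,.012],[-.24,.012]])
r=[x for x in best(A,Q)[:2] if x[1]<0][0]; print(r[1],r[2],abs(r[3]).max(), (r[2]-[.4850,-.2078])@np.c_[[-.1893,-.9819],[.9819,-.1893]])
E
```

```text
top5 [(22.0, 35.3), (32.5, 9.3), (20.1, 47.5), (16.9, 41.5), (16.8, 43.3)]
top12 [(21.8, 58.4), (25.4, 19.3), (13.6, 11.7), (20.3, 5.8), (16.3, 9.3)]
side5 [(28.3, 7.1), (21.0, 38.2), (14.6, 40.5), (17.1, 38.6), (26.0, 40.2)]
side12 [(16.3, 6.8), (27.2, 0.3), (26.2, 10.5), (19.0, 6.3), (16.3, 49.7)]
-1.7891437868949294 [ 0.48456248 -0.20862819] 0.000929463958745852 [ 0.00089603 -0.00027283]
```

```bash
python3 -c "
from rig import arm
print(arm.close_job())"
```

```text
the job is handed in; nothing more can be done
None
```

I slid the orange spanner onto the lower nut of the unmarked stud and turned the brass jam nut down tight. I then released everything and handed the job in at about 23 s.

**Spanner:** It went on in slow steps with no contact force from the nut, only a brief press of about 8 N on the base plate, which I relieved. The last side view puts the jaw within about 1 mm of the nut centre. The handle swung about 0.027 rad until it leaned on the post, and it stayed there.

**Jam nut:** The tool turned 0.64 rad clockwise, and the brass flats turned about 35° in both views, so the grip did not slip.

**Tightness:** The torque was about 0.1 Nm while the nut was free and 0.3 to 0.45 Nm while it took up the play. It ended at about 0.70 Nm moving and 0.59 to 0.66 Nm held. That means about 0.05 to 0.075 rad of tightening. I could not tell whether the 0.1 Nm thread friction is part of that reading, hence the range.

**Not measured directly:** I estimate the lower nut turned about 0.15 rad, within the stated play, but I inferred this from the tool angle.

**Disagreements:** The two cameras differed by 1 to 2 mm. In the last top view the arm hid the handle, so my spanner fit failed there and the final spanner check comes from the side view only.

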